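# Set up the tube rocker for a run

## Task

Get the rocker ready for a run: slacken the lock ring under the black tilt knob by swinging its yellow post anticlockwise all the way back to its stop, then turn the knob until the white pointer stands at the red tab, and only then turn the ring clockwise again until it is tight, leaving the knob at that setting. Push every sample tube down into a spring clip of its own until it snaps home, and once the setting is locked and all the tubes are clipped, swing the green start lever fully over. Leave the glassware and the other things around where they stand.

Things in the scene. Friction and masses are not known exactly. Their poses are not given: they have to be found in the camera images.
- rocker: The fixed rocker, 200 mm deep (x), 520 mm wide (y); origin on the bench below its middle; x to its far side, y to its left. Right (y -237 to -42): blue control box, top 50 mm up, knob and lock ring on one vertical axis at x 0, y -135. Left (y -42 to 283): metal deck with black pad, top 30 mm up, spring clips at y 10, 85, 160, start lever at y 250. Its place and yaw vary.
- knob_grip (a point): Point on the knob's axis at the height to grip it, 102 mm above the bench: a round black knob 38 mm in diameter, its top at 114 mm, the round part 42 mm tall, over a skirt 60 mm across whose top is at 72 mm. It turns stiffly (0.06 N m) about the vertical and stays where left.
- knob (a joint): Angle of the knob, rad, 0 to 2.9 (stops), grows clockwise seen from above; at 0 the pointer points along -x of the rocker (to its front), at 1.57 along its +y (left). Starts at 0 to 0.5.
- pointer (a point): Outer end of the white pointer, on the knob's skirt, 46 mm from the knob's axis and 69 mm above the bench; it turns with the knob.
- tab_mark (a point): Where the pointer's end must stand: 46 mm from the knob's axis, just inside the fixed red tab (8 x 5 mm, 50 to 58 mm from the axis, on the control box, top 72 mm above the bench). The tab's angle varies: 1.2 to 2.5 rad on the knob's scale.
- ring_post (a point): Centre of the yellow upright post of the lock ring, 12 mm in diameter, from 54 to 82 mm above the bench (this point at 74 mm), 72 mm from the knob's axis, on an arm of the dark steel ring (86 mm across, 52 to 64 mm above the bench, under the knob's skirt). The knob and its skirt turn apart from the ring.
- ring (a joint): Angle of the lock ring, rad, grows clockwise seen from above, 0 (loose) to 1.6 (hard stop, tight); tight from 1.45. Starts locked, at 1.46 to 1.6; slack below 0.3. At 0 the post lies at the rocker's far side, 0.1 rad left of its +x, at 1.6 at its right (-y). Friction 0.12 N m; stays where left.
- lever (a joint): Start lever, rad: 0 leaning to the rocker's front (-x, off) to 1.0 leaning to its far side (+x, on); stays where left (0.06 N m). Starts at 0. On counts beyond 0.85.
- lever_tip (a point): Centre of the green ball, 26 mm in diameter, at the end of the start lever, 60 mm from the lever's axle, which lies along the rocker's y, 52 mm above the bench at x 0, y 250 of the rocker. The ball is about 105 mm above the bench when off or on, 112 mm when upright.
- seat1 (a point): Where a tube's centre lies in clip 1, 64 mm above the bench; rocker's axes, tube along x. Each clip: two grey fork plates 8 mm thick at x -30 and +30, slot 18 mm wide, open upwards; on the +y side a fixed prong with flared mouth (top 92 mm above the bench), on the -y side an orange sprung jaw. Between the plates is free room, but for the jaw's 8 mm axle 16 mm to -y and 28 mm below the seat; deck 34 mm below.
- jaw1 (a joint): Sprung jaw of clip 1, rad: 0 closed, grows as it is pushed open to -y, up to 0.5; about 0.13 lets a tube pass. Its two hooks stand at x -38 and +38 from the seat, top 99 mm above the bench, hinged low down; closed, they hang over the slot to 3 mm short of its middle, 11 mm above the seat.
- seat2 (a point): Seat of clip 2, built like clip 1. The funnel over each slot reaches 13 mm to the jaw's side and 18 mm to the other at its top, and its slopes guide the tube. A tube pushed straight down (a few N) drives the jaw aside, and the jaw snaps back over it.
- jaw2 (a joint): Sprung jaw of clip 2, rad: 0 closed, grows as it is pushed open to -y, up to 0.5; about 0.13 lets a tube pass. Its two hooks stand at x -38 and +38 from the seat, top 99 mm above the bench, hinged low down; closed, they hang over the slot to 3 mm short of its middle, 11 mm above the seat.
- seat3 (a point): Seat of clip 3, built like clip 1. Clips are 75 mm apart along the rocker's y.
- jaw3 (a joint): Sprung jaw of clip 3, rad: 0 closed, grows as it is pushed open to -y, up to 0.5; about 0.13 lets a tube pass. Its two hooks stand at x -38 and +38 from the seat, top 99 mm above the bench, hinged low down; closed, they hang over the slot to 3 mm short of its middle, 11 mm above the seat.
- tube1_mid (a point): Centre of sample tube 1 (it may be absent), lying on the bench at the right, its x axis along the tube: a clear round body 16 mm in diameter and 106 mm long, with hexagonal caps (20 mm across the flats, 16 mm long, one blue, one white) at the ends, 138 mm over all, 40 to 85 g. Lying, its centre is 10 mm above the bench. Either end may point either way in a clip.
- tube2_mid (a point): Centre of sample tube 2 (it may be absent), lying on the bench at the right, its x axis along the tube: a clear round body 16 mm in diameter and 106 mm long, with hexagonal caps (20 mm across the flats, 16 mm long, one blue, one white) at the ends, 138 mm over all, 40 to 85 g. Lying, its centre is 10 mm above the bench. Either end may point either way in a clip.
- tube3_mid (a point): Centre of sample tube 3 (it may be absent), lying on the bench at the right, its x axis along the tube: a clear round body 16 mm in diameter and 106 mm long, with hexagonal caps (20 mm across the flats, 16 mm long, one blue, one white) at the ends, 138 mm over all, 40 to 85 g. Lying, its centre is 10 mm above the bench. Either end may point either way in a clip.
- beaker: Bystander, to be left alone: glass beaker, 68 mm across, 85 mm tall; origin at its underside.
- dropper: Bystander, to be left alone: small amber bottle, 34 mm across, 70 mm tall; origin at its underside.
- spatula: Bystander, to be left alone: spatula, 150 mm long, lying near the robot; origin at its underside.
- stopper: Bystander, to be left alone: rubber stopper, 28 mm across, 24 mm tall; origin at its underside.
- tub: Bystander, to be left alone: white lidded tub, 120 mm across and tall; origin at its underside.
There are look-alikes about, which are no part of the job. Leave any brown or orange look-alike of the part that bears tube2_mid alone.

How it is judged:
By the outcome, as a careful person would: the job done as asked, in the order asked, and still so for the second after the job is handed in, with the robot touching nothing.
Of tube1, tube2, tube3 only 2 to 3 are there at a start; the rules pass over those that are not, and their reading is None.
At some moment in a run one of tube1, tube2, tube3 may be knocked a few centimetres aside while the robot is not near it.
It also fails if it takes over 208 s, if anything falls off the work surface, if the arm or the gripper's body presses on something with over 40 N, if the wrist force passes 120 N, or if a joint passes its speed limit or range.

## Robot

A 6-joint arm with a two-finger parallel gripper is mounted at the origin on the work surface. World frame = base frame: x ahead of the robot, y to its left, z up, the work surface at z = 0. Lengths are in m, angles in rad, forces in N, time in s.
With the tool pointing down it reaches from about 0.375 to 0.975 m from the base axis. Payload 3.8 kg.
Tool frame: the origin (TCP) lies at the very end of the fingers, on their centre line; the grasp point (between the pads) lies 19 mm behind it (bot.tcp_to_grasp is the z of the grasp point in the tool frame, in m); z points along the fingers, y is the direction in which the jaws open and shut (so a half turn about z gives the same grasp; the last joint's range is limited). The gripper opens to 85 mm and grips with 20 to 120 N. Pads are 22 mm wide; open, the fingers measure 114 mm over their backs; the gripper's body (76 mm by 85 mm) begins 54 mm behind the grasp point. The pads swing forward as they close: fully open they stand 13 mm farther back than shut.
Start: joints at [-1.316, 0.264, 1.604, -0, 1.274, -0.037], TCP at [0.194, -0.646, 0.231] pointing down, gripper open.
Joint ranges: [-2.63, 2.63], [-0.94, 2.18], [0.31, 2.57], [-1.31, 4.45], [0, 2.66], [-2.55, 2.55]. Speed limits (rad/s): [2.57, 2.57, 3.14, 3.14, 3.14, 3.14].

## Interface

Orientations are given as a rotation vector (axis times angle).
In Python, from workcell import status, vision, job, bot gives the robot as it stands.
- The arm moves only by the tool apply_moves, never from a script. Its argument "deltas" is a list of rows, each a list of 7 numbers: the shift along the tool's x, y, z in m, then the turn, a rotation vector about the tool's x, y, z in rad, then the closure, from 0 (fully open) to 1 (shut). In form: [[x, y, z, rx, ry, rz, jaw], ...]. A call has 1 to 8 rows; each row is the pose to reach, as a shift and turn from the pose commanded when the call began, along the tool's axes at that moment; what a row does not reach only later rows make up. A row lasts 1/12 s, in which the tool goes at most 41.7 mm and 7.16 degrees, less where a joint would pass 70% of its speed; a pose out of reach is approached as far as the arm can. A call with a gripper value outside its range is refused whole. The fingers move at their own pace and stop on an object; "squeeze" is the grip in N (left out, the last holds). Time passes only in rows, so rows that repeat a pose let the fingers close. It gives the time, the measured TCP pose, the force and the opening at its end, in the units of the state.
- status.read_state(): the state, without advancing time (a new reading comes with each control period).
- vision.read_camera(name): name is "scene" or "top" or "wrist"; returns the picture (420x560x3 uint8, red, green, blue); there is no depth.
- vision.get_calibration(name): a dict with "fov_y" (degrees; the focal length in pixels is half the picture's height over the tangent of half this angle, whatever the lens; pixels are square), "cx", "cy" (the principal point, pixels), "R" (3x3) and "t" (3): a world point X has camera coordinates R X + t; the wrist camera has in their place "tool_from_camera" (4x4, takes a point from camera to tool coordinates, whose origin is the TCP and whose axes are the flange's). Camera axes: x right, y down, z forward; pixel columns grow to the right and rows downward; lengths in m; the calibration is good to about 2 mm. A picture is of the moment at which its call begins: read the wrist's pose just before it. get_calibration takes no time and is no camera call.
- job.finish_job(): hands the job in, once; it reports no verdict.
The state is a dict: "time": time; "q": joint angles; "joint_vel": joint speeds; "joint_torque": joint torques, N m; "tool_pos": TCP position; "tcp_rot": TCP orientation; "wrist_force": force on the tool from outside, world axes, zero at the start; "torque": the same for the moment, N m; "width": opening from 0.0 (shut) to 1.0 (fully open).
Only numpy, scipy, OpenCV 4.12 (cv2) and the standard library are available. Lean on these libraries where they do the work, as an engineer would, in place of code of your own. Each camera call takes 0.05 s, during which the arm holds its last target. There are 200 camera calls.

## Working session

There is one attempt and no reset: what is moved stays moved. The work goes in short steps, Python scripts to look and compute and a tool call to move; the robot and the scene stay as the last step left them, time stands still between calls to the robot, and variables do not carry over. Pictures are saved under pics/ and viewed, about 12 in all and at most 16, crops included, and the job is handed in when it is done.

Besides the shell and the picture viewer there is one more tool, called after "Emit:" as name([rows], argument=value, ...), one row to a line, values as JSON. apply_moves: Moves the arm, as the interface text tells. Its arguments: {"type":"object","properties":{"deltas":{"type":"array","items":{"type":"array","items":{"type":"number"}}},"squeeze":{"type":"number"}},"required":["deltas"]}

```bash
mkdir -p pics; ls
python3 - <<'E'
from workcell import status, vision, job, bot
import cv2
for n in("scene","top"):
    im=vision.read_camera(n); cv2.imwrite(f"pics/{n}0.png",im[...,::-1])
    c=vision.get_calibration(n); print(n,c)
print(vision.get_calibration("wrist")); print(status.read_state(),bot.tcp_to_grasp)
E
```

```text
pics
scene {'fov_y': 45.11550483255074, 'cx': 287.4422179866308, 'cy': 210.21516182999284, 'R': array([[ 0.83093099,  0.55614729, -0.01593368],
       [ 0.42559451, -0.65379856, -0.62563308],
       [-0.35836156,  0.51307663, -0.77995472]]), 't': array([-0.46455403, -0.16462465,  1.65855178])}
top {'fov_y': 43.94532449785987, 'cx': 279.00283495600297, 'cy': 211.77866144410874, 'R': array([[ 0.05817548, -0.99830076,  0.00334618],
       [-0.97496872, -0.05753569, -0.21476883],
       [ 0.21459641,  0.00923186, -0.97665918]]), 't': array([-0.00297229,  0.54831368,  1.5420674 ])}
{'fov_y': 62.29973547951171, 'cx': 283.9799347503647, 'cy': 207.95166609863875, 'tool_from_camera': array([[-1.14495054e-03, -9.58042859e-01, -2.86622696e-01,
         7.35012667e-02],
       [ 9.99998628e-01, -1.43993729e-03,  8.18402268e-04,
        -7.05185335e-04],
       [-1.19678316e-03, -2.86621366e-01,  9.58043193e-01,
        -1.43822024e-01],
       [ 0.00000000e+00,  0.00000000e+00,  0.00000000e+00,
         1.00000000e+00]])}
{'time': 0.1, 'q': array([-1.31587373e+00,  2.64693732e-01,  1.60522540e+00, -4.47627395e-06,
        1.27374552e+00, -3.68657492e-02]), 'joint_vel': array([-5.33971608e-05, -2.91486108e-03, -2.92683353e-03, -2.96426843e-04,
       -1.03613461e-03, -7.15461024e-05]), 'joint_torque': array([ 4.72672873e-04, -5.16704786e+01, -3.68589771e+01, -1.07469320e-04,
        6.26313573e-03, -1.92977853e-05]), 'tool_pos': array([ 0.19402433, -0.64581501,  0.23008233]), 'tcp_rot': array([-3.10617967e+00, -4.56418503e-01,  3.60595273e-04]), 'wrist_force': array([-0.05550501,  0.4286062 ,  0.02665278]), 'torque': array([-0.02528784,  0.01088349,  0.05735253]), 'width': 0.9981611989399128} -0.0187
```

View pics/scene0.png

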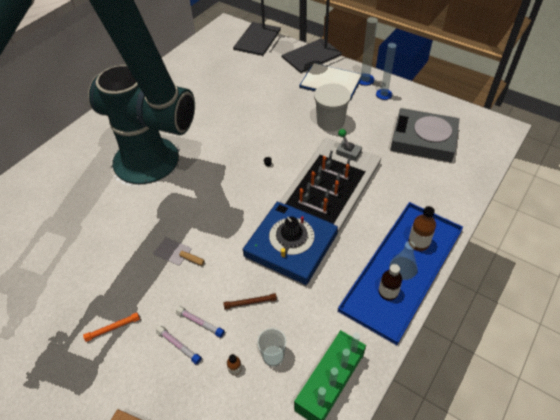

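View pics/top0.png

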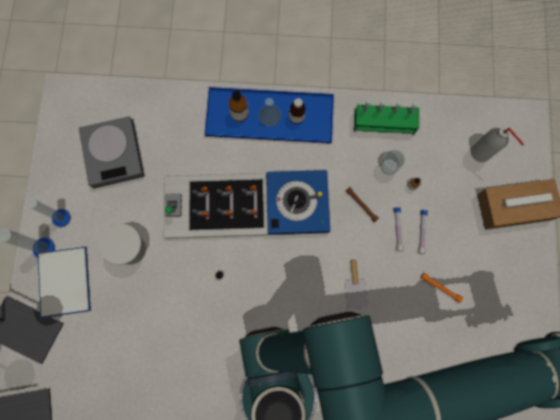

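Two pink-clear tubes with blue and white caps sit at top-view (398,229) and (423,231). The look-alikes are brown (362,204) and orange (441,287). The rocker is at about (247,204): the knob at (297,201), the yellow post near (320,194), the lever at (172,205).

```bash
cat > h.py <<'E'
import numpy as np, cv2
from scipy.spatial.transform import Rotation as Ro
from workcell import status, vision, job, bot
H,W=420,560
def cam(name,st=None):
    c=vision.get_calibration(name); f=H/2/np.tan(np.radians(c['fov_y'])/2)
    if name=='wrist':
        st=st or status.read_state()
        T=np.eye(4); T[:3,:3]=Ro.from_rotvec(st['tcp_rot']).as_matrix(); T[:3,3]=st['tool_pos']
        M=np.linalg.inv(T@c['tool_from_camera']); R,t=M[:3,:3],M[:3,3]
    else: R,t=c['R'],c['t']
    return f,c['cx'],c['cy'],R,t
def proj(C,X):
    f,cx,cy,R,t=C; p=np.atleast_2d(X)@R.T+t
    return np.c_[cx+f*p[:,0]/p[:,2],cy+f*p[:,1]/p[:,2]]
def back(C,uv,z):
    f,cx,cy,R,t=C; uv=np.atleast_2d(uv).astype(float)
    d=np.c_[(uv[:,0]-cx)/f,(uv[:,1]-cy)/f,np.ones(len(uv))]@R
    o=-R.T@t; return o+d*((z-o[2])/d[:,2])[:,None]
def snap(name,fn,box=None,s=1):
    C=cam(name); im=vision.read_camera(name)[...,::-1].copy(); cv2.imwrite('pics/raw_'+fn,im)
    if box: x0,y0,x1,y1=box; im=im[y0:y1,x0:x1]
    cv2.imwrite('pics/'+fn,cv2.resize(im,None,fx=s,fy=s,interpolation=cv2.INTER_CUBIC)); return C
def move(target_pos,target_rv,st=None):
    "shift+turn from present pose, in tool axes"
    st=st or status.read_state(); R=Ro.from_rotvec(st['tcp_rot'])
    return R.inv().apply(np.array(target_pos)-st['tool_pos']), (R.inv()*Ro.from_rotvec(target_rv)).as_rotvec()
def down(yaw):
    "tool z down, tool y (jaw axis) at world yaw+90deg => tool x at yaw"
    c,s=np.cos(yaw),np.sin(yaw)
    return Ro.from_matrix(np.array([[c,s,0],[s,-c,0],[0,0,-1.]])).as_rotvec()
E
python3 - <<'E'
from h import *
C=cam('top')
px={'box':[(266,171),(327,170),(330,233),(268,234)]}
print(back(C,px['box'],.05).round(3))
print('deckL',back(C,[(163,177),(163,237)],.03).round(3))
print('tubes',back(C,[(397,210),(400,248),(424,212),(422,251)],.01).round(3))
print('post',back(C,[(320,194)],.08).round(3),'lever',back(C,[(170,210)],.1).round(3))
print('tool yaw', Ro.from_rotvec(status.read_state()['tcp_rot']).as_matrix().round(3))
im=cv2.imread('pics/top0.png')
a=cv2.resize(im[160:245,155:340],None,fx=4.3,fy=4.3,interpolation=cv2.INTER_CUBIC)
cv2.imwrite('pics/c1.png',a)
E
```

```text
[[ 0.679  0.078  0.05 ]
 [ 0.693 -0.114  0.05 ]
 [ 0.492 -0.131  0.05 ]
 [ 0.478  0.059  0.05 ]]
deckL [[0.645 0.404 0.03 ]
 [0.453 0.384 0.03 ]]
tubes [[ 0.586 -0.345  0.01 ]
 [ 0.465 -0.355  0.01 ]
 [ 0.585 -0.43   0.01 ]
 [ 0.459 -0.424  0.01 ]]
post [[ 0.606 -0.093  0.08 ]] lever [[0.525 0.355 0.1  ]]
tool yaw [[ 0.958  0.288 -0.001]
 [ 0.288 -0.958  0.002]
 [ 0.    -0.002 -1.   ]]
```

View pics/c1.png

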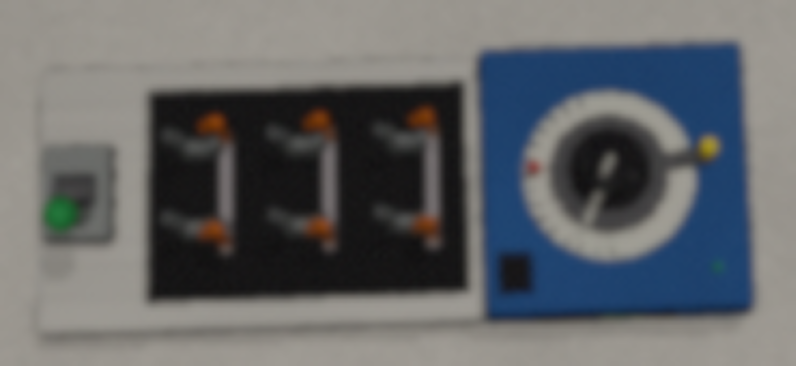

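Run:
```python
from h import *
from scipy.optimize import least_squares
m=np.array([[.1,-.042],[.1,-.237],[-.1,-.237],[-.1,-.042],[.1,.283],[-.1,.283]])
w=np.array([[.679,.078],[.693,-.114],[.492,-.131],[.478,.059],[.645,.404],[.453,.384]])
def T(p): c,s=np.cos(p[2]),np.sin(p[2]); return m@np.array([[c,s],[-s,c]])+p[:2]
r=least_squares(lambda p:(T(p)-w).ravel(),[.57,.02,.09]); print(r.x,r.fun.round(4))
x,y,a=r.x
print(move([x,y+.0,.34],down(.09)))
```

```text
[0.57344831 0.11200497 0.08633651] [-0.0023  0.0008  0.0005 -0.0015  0.0023 -0.0017 -0.0006  0.0025  0.0037
 -0.0014 -0.0036  0.0013]
(array([ 0.58139339, -0.61686597, -0.10859862]), array([-2.07098783e-03,  1.37078536e-04,  2.01789593e-01]))
```

Emit:
apply_moves([
  [0.22,-0.23,-0.108,0,0,0.2,0],
  [0.22,-0.23,-0.108,0,0,0.2,0],
  [0.22,-0.23,-0.108,0,0,0.2,0],
  [0.22,-0.23,-0.108,0,0,0.2,0],
  [0.22,-0.23,-0.108,0,0,0.2,0],
  [0.22,-0.23,-0.108,0,0,0.2,0],
  [0.22,-0.23,-0.108,0,0,0.2,0],
  [0.22,-0.23,-0.108,0,0,0.2,0],
])

```text
time: 0.77
tool_pos: [0.3377, -0.3632, 0.3385]
tcp_rot: [-3.138, -0.143, 0.0]
wrist_force: [0.4, -0.5, 0.6]
width: 1.001
```

```bash
python3 -c "
from h import *
s=status.read_state();print(s['time'],s['tool_pos'],move([.573,.112,.34],down(.09)))"
```

```text
0.7667 [ 0.33769207 -0.36320037  0.33853233] (array([ 0.2776648 , -0.45176101, -0.00127231]), array([-0.00058236,  0.00024457,  0.00132591]))
```

Emit:
apply_moves([
  [0.277,-0.451,0,0,0,0,0],
  [0.277,-0.451,0,0,0,0,0],
  [0.277,-0.451,0,0,0,0,0],
  [0.277,-0.451,0,0,0,0,0],
  [0.277,-0.451,0,0,0,0,0],
  [0.277,-0.451,0,0,0,0,0],
  [0.277,-0.451,0,0,0,0,0],
  [0.277,-0.451,0,0,0,0,0],
])

```text
time: 1.43
tool_pos: [0.4853, -0.0643, 0.3382]
tcp_rot: [3.138, 0.144, -0.0]
wrist_force: [1.3, -0.5, -0.8]
width: 1.0
```

```bash
python3 -c "
from h import *
s=status.read_state();print(s['time'],s['tool_pos'],move([.573,.112,.34],down(.09)))"
```

```text
1.4333 [ 0.4853485  -0.06427785  0.33815451] (array([ 0.10346162, -0.16748808, -0.00187317]), array([8.73477148e-05, 1.26243173e-04, 1.91845444e-03]))
```

Emit:
apply_moves([
  [0.103,-0.167,0,0,0,0,0],
  [0.103,-0.167,0,0,0,0,0],
  [0.103,-0.167,0,0,0,0,0],
  [0.103,-0.167,0,0,0,0,0],
  [0.103,-0.167,0,0,0,0,0],
  [0.103,-0.167,0,0,0,0,0],
  [0.103,-0.167,0,0,0,0,0],
])

```text
time: 2.02
tool_pos: [0.5724, 0.1108, 0.3372]
tcp_rot: [3.138, 0.149, -0.003]
wrist_force: [-0.2, -0.5, -0.4]
width: 1.0
```

```bash
python3 -c "
from h import *
C=snap('wrist','w1.png',None,1.4)
x,y,a=.5734,.112,.0863
c,s=np.cos(a),np.sin(a)
P=np.array([[.1,-.042,.05],[.1,-.237,.05],[-.1,-.237,.05],[-.1,-.042,.05],[.1,.283,.03],[-.1,.283,.03],[0,-.135,.114],[0,-.207,.082],[-.0288,.25,.105]])
Pw=np.c_[x+c*P[:,0]-s*P[:,1],y+s*P[:,0]+c*P[:,1],P[:,2]]
print((proj(C,Pw)*1.4).round(0).tolist())"
```

```text
[[448.0, 110.0], [682.0, 112.0], [645.0, 336.0], [440.0, 334.0], [72.0, 109.0], [109.0, 325.0], [573.0, 245.0], [646.0, 238.0], [83.0, 275.0]]
```

View pics/w1.png

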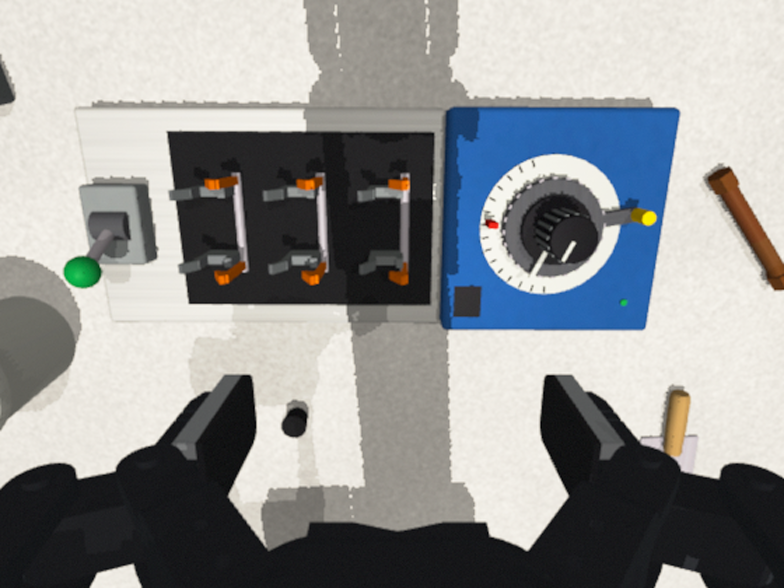

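```bash
cat >> h.py <<'E'
def rw(p,pose):
    x,y,a=pose; c,s=np.cos(a),np.sin(a); p=np.atleast_2d(p)
    return np.c_[x+c*p[:,0]-s*p[:,1],y+s*p[:,0]+c*p[:,1],p[:,2]]
def wr(P,pose):
    x,y,a=pose; c,s=np.cos(a),np.sin(a); P=np.atleast_2d(P)-[x,y,0]
    return np.c_[c*P[:,0]+s*P[:,1],-s*P[:,0]+c*P[:,1],P[:,2]]
E
cat > m1.py <<'E'
from h import *
from scipy.optimize import least_squares
C=cam('wrist')
P=np.array([[.1,-.042,.05],[.1,-.237,.05],[-.1,-.237,.05],[-.1,-.042,.05],[.1,.283,.03],[-.1,.283,.03],[0,-.135,.114],[-.0288,.25,.105]])
uv=np.array([[447,108],[679,108],[645,329],[442,328],[76,108],[112,321],[575,239],[82,272]])/1.4
r=least_squares(lambda p:(proj(C,rw(P,p))-uv).ravel(),[.573,.112,.086],loss='soft_l1')
p=r.x; print(p.round(4).tolist()); print((proj(C,rw(P,p))-uv).round(1).tolist())
for n,u,z in(('post',(648,218),.082),('tab',(492,225),.072),('ptr',(536,274),.071)):
    q=wr(back(C,np.array(u)/1.4,z),p)[0]-[0,-.135,0]; ang=np.arctan2(q[1],q[0])
    print(n,q.round(4),np.hypot(*q[:2]).round(4),'knobscale',np.arctan2(q[1],-q[0]).round(3),'ring',(.1-ang).round(3))
E
python3 m1.py
```

```text
[0.5765, 0.1107, 0.0905]
[[0.5, -1.5], [2.3, -1.2], [1.0, 1.4], [-0.6, 2.0], [-3.3, -0.7], [-1.3, 1.5], [-0.9, 0.3], [1.1, 0.3]]
post [ 0.0118 -0.0709  0.082 ] 0.0719 knobscale -1.736 ring 1.505
tab [0.0043 0.0549 0.072 ] 0.055 knobscale 1.649 ring -1.392
ptr [-0.0386  0.0138  0.071 ] 0.041 knobscale 0.343 ring -2.698
```

```bash
cat >> h.py <<'E'
POSE=(.5765,.1107,.0905)
KN=rw([0,-.135,0],POSE)[0]
def post(r,z):
    "TCP pose gripping post at ring angle r, tool x inward"
    a=.0905+.1-r; return KN[:2].tolist()[0]+.072*np.cos(a),KN[1]+.072*np.sin(a),z
def go(p,yaw):
    a,b=move(p,down(yaw)); print(a.round(4).tolist(),b.round(3).tolist())
E
python3 -c "
from h import *
print(KN); p=post(1.505,.2); print(p); go(p,1.827); go(post(1.505,.068),1.827)"
```

```text
[ 0.58870083 -0.02374754  0.        ]
(np.float64(0.6069528009339036), np.float64(-0.0933956906451567), 0.2)
[0.0161, 0.2053, 0.1376] [-0.001, 0.002, -1.734]
[0.0164, 0.2052, 0.2696] [-0.001, 0.002, -1.734]
```

Emit:
apply_moves([
  [0.016,0.205,0.137,0,0,-0.125,0],
  [0.016,0.205,0.137,0,0,-0.25,0],
  [0.016,0.205,0.137,0,0,-0.375,0],
  [0.016,0.205,0.137,0,0,-0.5,0],
  [0.016,0.205,0.137,0,0,-0.62,0],
  [0.016,0.205,0.137,0,0,-0.74,0],
  [0.016,0.205,0.137,0,0,-0.86,0],
  [0.016,0.205,0.137,0,0,-0.98,0],
])

```text
time: 2.73
tool_pos: [0.6045, -0.0971, 0.1987]
tcp_rot: [-2.699, -1.603, 0.006]
wrist_force: [-0.7, -0.0, 0.8]
width: 1.001
```

```bash
python3 -c "
from h import *
go(post(1.505,.2),1.827); go(post(1.505,.068),1.827)"
```

```text
[0.0045, 0.0004, -0.0013] [-0.005, 0.0, -0.755]
[0.0048, 0.001, 0.1307] [-0.005, 0.0, -0.755]
```

Emit:
apply_moves([
  [0.0,0.0,0,0,0,-0.125,0],
  [0.002,0.0,0,0,0,-0.25,0],
  [0.002,0,0,0,0,-0.375,0],
  [0.002,0,0,0,0,-0.5,0],
  [0.002,0,0.0,0,0,-0.62,0],
  [0.002,0,0.0,0,0,-0.74,0],
  [0.002,0,0,0,0,-0.74,0],
])

```text
time: 3.32
tool_pos: [0.607, -0.0932, 0.2016]
tcp_rot: [1.937, 2.473, -0.001]
wrist_force: [0.6, 0.1, -0.7]
width: 1.002
```

```bash
python3 -c "
from h import *
go(post(1.505,.2),1.827); go(post(1.505,.068),1.827)"
```

```text
[-0.0002, -0.0001, 0.0016] [-0.0, 0.0, -0.014]
[-0.0001, -0.0001, 0.1336] [-0.0, 0.0, -0.014]
```

Well aligned. I'll descend and close on the post.

Emit:
apply_moves([
  [0,0,0.04,0,0,0,0],
  [0,0,0.08,0,0,0,0],
  [0,0,0.11,0,0,0,0],
  [0,0,0.133,0,0,0,0],
  [0,0,0.133,0,0,0,0.9],
  [0,0,0.133,0,0,0,0.9],
  [0,0,0.133,0,0,0,0.9],
  [0,0,0.133,0,0,0,0.9],
], squeeze=25)

```text
time: 3.98
tool_pos: [0.6101, -0.0924, 0.0712]
tcp_rot: [1.937, 2.468, 0.003]
wrist_force: [0.6, -0.2, 0.9]
width: 0.454
```

Emit:
apply_moves([
  [0,0,0,0,0,0,0.95],
  [0,0,0,0,0,0,0.95],
  [0,0,0,0,0,0,0.95],
  [0,0,0,0,0,0,0.95],
])

```text
time: 4.32
tool_pos: [0.6095, -0.092, 0.0704]
tcp_rot: [1.936, 2.47, 0.002]
wrist_force: [-1.0, -0.8, 6.3]
width: 0.121
```

```bash
python3 -c "
from h import *
s=status.read_state(); print(s['width']*85,s['wrist_force'])
snap('wrist','w2.png')
R=Ro.from_rotvec(s['tcp_rot']); 
for r in np.linspace(1.505,-.03,14)[1:]:
    p=post(r,.068); t=R.inv().apply(np.array(p)-s['tool_pos']); print(t.round(4).tolist(), round(-(1.505-r),3))
"
```

```text
10.31902710951634 [-1.04869369 -0.76673781  6.28746204]
[-0.0001, 0.0057, 0.0024] -0.118
[0.0015, 0.014, 0.0024] -0.236
[0.0041, 0.0221, 0.0025] -0.354
[0.0076, 0.0299, 0.0025] -0.472
[0.012, 0.0371, 0.0025] -0.59
[0.0173, 0.0438, 0.0025] -0.708
[0.0233, 0.0498, 0.0025] -0.827
[0.0299, 0.0551, 0.0025] -0.945
[0.0372, 0.0596, 0.0025] -1.063
[0.0449, 0.0631, 0.0025] -1.181
[0.0529, 0.0658, 0.0025] -1.299
[0.0613, 0.0674, 0.0025] -1.417
[0.0697, 0.0681, 0.0025] -1.535
```

View pics/w2.png

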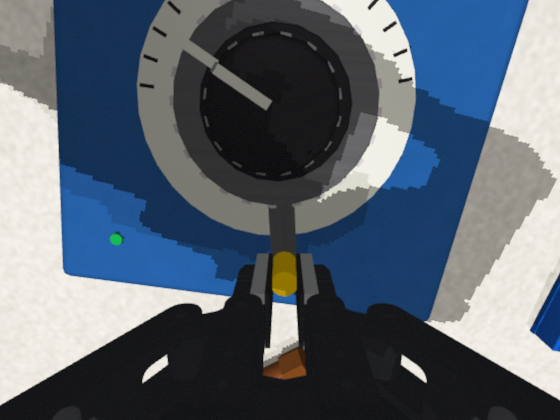

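The white pointer is visible at (190,45) and the yellow post is centred between the pads at (285,270). Next I'll swing it along the arc.

Emit:
apply_moves([
  [0.0005,0.009,-0.001,0,0,-0.12,0.95],
  [0.002,0.017,-0.001,0,0,-0.24,0.95],
  [0.0046,0.0254,-0.001,0,0,-0.36,0.95],
  [0.008,0.033,-0.001,0,0,-0.48,0.95],
  [0.0126,0.0407,-0.001,0,0,-0.6,0.95],
  [0.0178,0.0475,-0.001,0,0,-0.72,0.95],
  [0.0239,0.0536,-0.001,0,0,-0.84,0.95],
  [0.0307,0.059,-0.001,0,0,-0.96,0.95],
])

```text
time: 5.03
tool_pos: [0.6572, -0.0468, 0.0703]
tcp_rot: [-0.569, -3.087, -0.001]
wrist_force: [-7.5, 1.9, 7.6]
width: 0.124
```

```bash
python3 -c "
from h import *
s=status.read_state(); R=Ro.from_rotvec(s['tcp_rot']); m=R.as_matrix(); yaw=np.arctan2(m[1,0],m[0,0]); print(yaw,s['wrist_force'])
d=s['tool_pos']-KN; print(np.hypot(*d[:2]), .0905+.1-np.arctan2(d[1],d[0]),d[2])
for r in (.43,.31,.19,.07,-.02):
    p=post(r,.07); t=R.inv().apply(np.array(p)-s['tool_pos']); print(t.round(4).tolist(), round(yaw-(1.827+1.505-r),3))
"
```

```text
2.7773320987655654 [-7.51521247  1.94869876  7.64707994]
0.07225620264170309 0.5151275281590071 0.07032462030176684
[0.0008, 0.0061, 0.0003] -0.125
[0.0023, 0.0146, 0.0003] -0.245
[0.0049, 0.0228, 0.0003] -0.365
[0.0085, 0.0307, 0.0003] -0.485
[0.0118, 0.0363, 0.0004] -0.575
```

Emit:
apply_moves([
  [0.0005,0.009,0,0,0,-0.12,0.95],
  [0.002,0.017,0,0,0,-0.24,0.95],
  [0.0046,0.0254,0,0,0,-0.36,0.95],
  [0.008,0.033,0,0,0,-0.48,0.95],
  [0.011,0.038,0,0,0,-0.56,0.95],
  [0.0117,0.0395,0,0,0,-0.58,0.95],
  [0.0117,0.0395,0,0,0,-0.58,0.95],
  [0.0117,0.0395,0,0,0,-0.58,0.95],
])

```text
time: 5.7
tool_pos: [0.6599, -0.0087, 0.0703]
tcp_rot: [0.33, -3.121, 0.005]
wrist_force: [-6.1, -7.2, 8.0]
width: 0.121
```

```bash
python3 -c "
from h import *
s=status.read_state(); print(s['wrist_force'],s['q'])
d=s['tool_pos']-KN; print(np.hypot(*d[:2]), .0905+.1-np.arctan2(d[1],d[0]),d[2])
"
```

```text
[-6.06384042 -7.2464927   7.97638728] [-0.04905094  0.37401562  1.77447177 -0.00422541  0.99609083 -1.82818054]
0.07281920254085664 -0.0176176054100948 0.07033838511462409
```

Emit:
apply_moves([
  [0,0,0,0,0,0,0.3],
  [0,0,0,0,0,0,0],
  [0,0,0,0,0,0,0],
  [0,0,-0.04,0,0,0,0],
  [0,0,-0.08,0,0,0,0],
  [0,0,-0.09,0,0,0,0],
  [0,0,-0.09,0,0,0,0],
])

```text
time: 6.28
tool_pos: [0.6654, -0.0063, 0.1653]
tcp_rot: [-0.329, 3.114, -0.002]
wrist_force: [0.2, 0.1, 0.6]
width: 1.0
```

```bash
python3 -c "
from h import *
s=status.read_state(); m=Ro.from_rotvec(s['tcp_rot']).as_matrix(); yaw=np.arctan2(m[1,0],m[0,0])%6.2832; print(yaw)
go([*KN[:2],.16],yaw)
C=snap('wrist','w3.png')
print(proj(C,[[*post(0,.082)]]).round(0),proj(C,[[*KN[:2],.114]]).round(0))
"
```

```text
3.352175813077297
[0.0787, -0.001, 0.0045] [-0.002, 0.01, -0.0]
[[280. 204.]] [[281.  91.]]
```

View pics/w3.png

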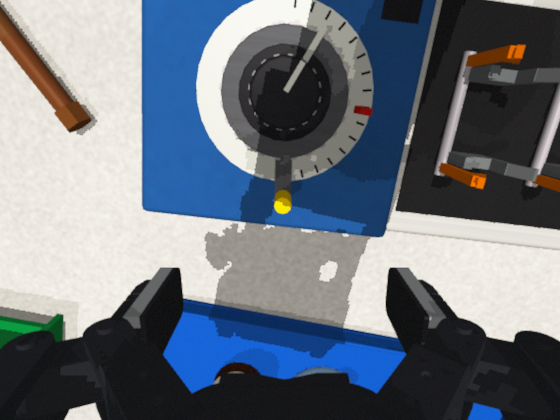

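```bash
python3 -c "
from h import *
C=cam('wrist')
k=back(C,(286,92),.114)[0]; k2=back(C,(285,88),.072)[0];po=back(C,(283,203),.082)[0]; print(k,k2,KN,po)
t=back(C,(363,111),.072)[0]; p=back(C,(323,32),.070)[0]
for K in (k,KN,k2):
  g=[np.arctan2((q-K)[1],(q-K)[0]) for q in (t,p,po)]
  print([np.hypot(*(q-K)[:2]).round(4) for q in(t,p,po)],[round(np.pi+.0905-x,3)%6.2832 for x in g], 'ring',.1905-g[2])
go([*((k+KN)/2)[:2],.16],3.352)
"
```

```text
[ 0.58671796 -0.02119276  0.114     ] [ 0.58343389 -0.02240982  0.072     ] [ 0.58870083 -0.02374754  0.        ] [ 0.65540774 -0.0084311   0.082     ]
[np.float64(0.0512), np.float64(0.0427), np.float64(0.0699)] [np.float64(1.661), np.float64(0.445), np.float64(3.048)] ring 0.00680748536068318
[np.float64(0.0538), np.float64(0.0455), np.float64(0.0684)] [np.float64(1.624), np.float64(0.483), np.float64(3.006)] ring -0.03519595413735008
[np.float64(0.0525), np.float64(0.0401), np.float64(0.0733)] [np.float64(1.724), np.float64(0.502), np.float64(3.04)] ring -0.0013312056816528195
[0.0776, 0.0001, 0.0019] [-0.001, 0.006, 0.0]
```

Emit:
apply_moves([
  [0.04,0,0,0,0,0,0],
  [0.077,0.001,0,0,0,0,0],
  [0.077,0.001,0,0,0,0,0],
  [0.077,0.001,0.04,0,0,0,0],
  [0.077,0.001,0.08,0,0,0,0],
  [0.077,0.001,0.08,0,0,0,0.8],
  [0.077,0.001,0.08,0,0,0,0.8],
  [0.077,0.001,0.08,0,0,0,0.8],
], squeeze=50)

```text
time: 7.0
tool_pos: [0.5861, -0.0215, 0.0794]
tcp_rot: [0.33, -3.123, -0.0]
wrist_force: [0.3, 0.4, -0.6]
width: 0.604
```

Emit:
apply_moves([
  [0,0,0,0,0,0,0.9],
  [0,0,0,0,0,0,0.9],
  [0,0,0,0,0,0,0.9],
  [0,0,0,0,0,0,0.9],
])

```text
time: 7.33
tool_pos: [0.5881, -0.0227, 0.0819]
tcp_rot: [-0.329, 3.12, -0.003]
wrist_force: [-0.2, -5.5, 4.3]
width: 0.424
```

Emit:
apply_moves([
  [0,0,0,0,0,0.12,0.9],
  [0,0,0,0,0,0.24,0.9],
  [0,0,0,0,0,0.36,0.9],
  [0,0,0,0,0,0.48,0.9],
  [0,0,0,0,0,0.6,0.9],
  [0,0,0,0,0,0.72,0.9],
  [0,0,0,0,0,0.84,0.9],
  [0,0,0,0,0,0.96,0.9],
])

```text
time: 8.0
tool_pos: [0.5883, -0.022, 0.0819]
tcp_rot: [1.157, 2.915, 0.002]
wrist_force: [1.4, -2.1, 4.8]
width: 0.427
```

Emit:
apply_moves([
  [0,0,0,0,0,0.12,0.9],
  [0,0,0,0,0,0.22,0.9],
  [0,0,0,0,0,0.22,0.9],
  [0,0,0,0,0,0.22,0.9],
  [0,0,0,0,0,0.22,0.9],
])

```text
time: 8.42
tool_pos: [0.5884, -0.0219, 0.0819]
tcp_rot: [1.458, 2.777, 0.003]
wrist_force: [1.5, -2.1, 5.6]
width: 0.425
```

```bash
python3 -c "
from h import *
snap('wrist','w4.png')
s=status.read_state(); m=Ro.from_rotvec(s['tcp_rot']).as_matrix(); print(np.arctan2(m[1,0],m[0,0])%6.2832,s['torque'],s['tool_pos'])
"
```

```text
2.1749330285238226 [-0.4360315 -0.149487  -0.1162878] [ 0.58842787 -0.02191492  0.08187404]
```

View pics/w4.png

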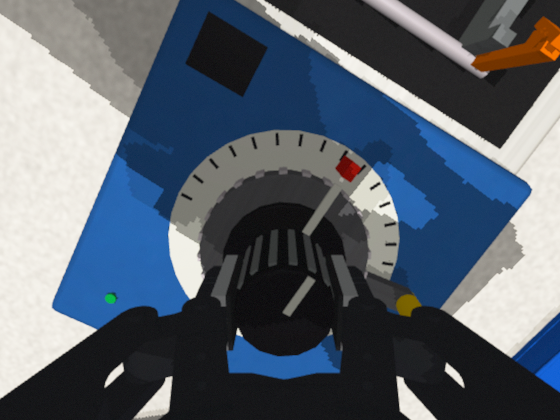

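```bash
python3 -c "
from h import *
im=cv2.imread('pics/raw_w4.png'); cv2.imwrite('pics/c4.png',cv2.resize(im[130:270,270:400],None,fx=4.5,fy=4.5,interpolation=cv2.INTER_CUBIC))
h=cv2.cvtColor(im,cv2.COLOR_BGR2HSV); mk=((h[...,0]<8)|(h[...,0]>172))&(h[...,1]>150)&(h[...,2]>60); mk[:, :320]=0; mk[:,380:]=0; mk[220:]=0
v,u=np.nonzero(mk); print(u.mean(),v.mean(),u.min(),u.max(),v.min(),v.max())
"
```

```text
347.7095890410959 168.45479452054795 336 361 156 181
```

View pics/c4.png

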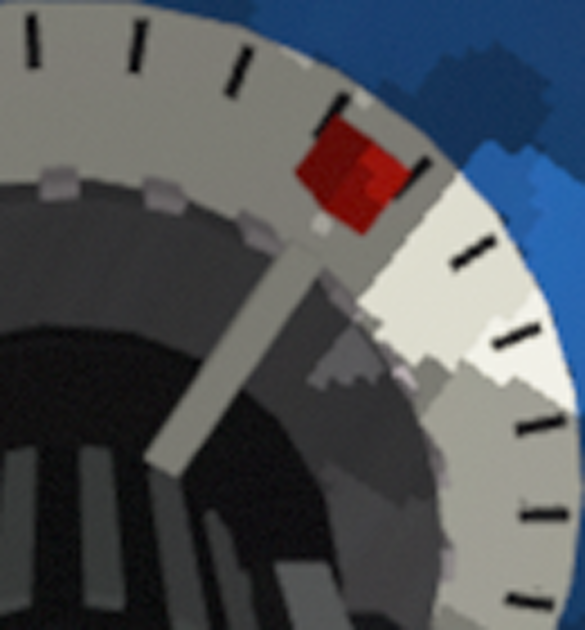

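```bash
cat > m4.py <<'E'
from h import *
C=cam('wrist'); st=status.read_state()
crop=lambda p:(np.array(p)/4.5+[270,130])
ks=lambda d: (np.pi+.0905-np.arctan2(d[1],d[0]))%6.2832
a=back(C,crop((163,465)),.070)[0]; b=back(C,crop((305,252)),.070)[0]
print('ptr dir',ks(b-a))
m=Ro.from_rotvec(st['tcp_rot']).as_matrix()
K1=st['tool_pos']+m[:,2]*.0; print('tool z',m[:,2])
for K in (K1,KN): print('ptr from axis',ks(b-K),np.hypot(*(b-K)[:2]))
u=b-a;u/=np.linalg.norm(u); n=np.array([-u[1],u[0],0]); print('axis off line',n@(K1-a),n@(KN-a))
K=K1
for th in (1.5,1.6,1.7):
    A=np.pi+.0905-th; e=np.array([np.cos(A),np.sin(A)]); f=np.array([-e[1],e[0]])
    for z in (.072,.05):
        q=[[*(K[:2]+r*e+t*f),z] for r in(.05,.058) for t in(-.0025,.0025)]
        print(th,z,((proj(C,q)-[270,130])*4.5).round(0).tolist())
E
python3 m4.py
```

```text
ptr dir 1.6028579457514607
tool z [ 5.33231388e-03 -3.91922924e-04 -9.99985706e-01]
ptr from axis 1.6551749014497001 0.04501605420397508
ptr from axis 1.6495883051732665 0.04685103777159027
axis off line 0.0023540287160074918 0.0021885690919872824
1.5 0.072 [[294.0, 189.0], [250.0, 168.0], [332.0, 116.0], [287.0, 95.0]]
1.5 0.05 [[266.0, 152.0], [227.0, 133.0], [299.0, 87.0], [259.0, 68.0]]
1.6 0.072 [[336.0, 214.0], [294.0, 189.0], [381.0, 146.0], [339.0, 120.0]]
1.6 0.05 [[303.0, 174.0], [266.0, 152.0], [342.0, 114.0], [305.0, 91.0]]
1.7 0.072 [[374.0, 244.0], [336.0, 215.0], [426.0, 181.0], [388.0, 151.0]]
1.7 0.05 [[337.0, 200.0], [303.0, 174.0], [382.0, 144.0], [348.0, 118.0]]
```

Emit:
apply_moves([
  [0,0,0,0,0,0.02,0.9],
  [0,0,0,0,0,0.02,0.9],
  [0,0,0,0,0,0.02,0.6],
  [0,0,0,0,0,0.02,0.1],
  [0,0,0,0,0,0.02,0],
  [0,0,0,0,0,0.02,0],
  [0,0,-0.04,0,0,0.02,0],
  [0,0,-0.08,0,0,0.02,0],
])

```text
time: 9.13
tool_pos: [0.5821, -0.021, 0.1559]
tcp_rot: [-1.486, -2.757, 0.006]
wrist_force: [0.5, -0.1, 0.2]
width: 1.0
```

```bash
python3 -c "
from h import *
s=status.read_state(); print(s['tool_pos'],s['width'])
K=np.array([.5878,-.0228]); p=K+.072*np.array([np.cos(.1905),np.sin(.1905)]); print(p)
go([*p,.17],3.332); go([*p,.07],3.332)
C=snap('wrist','w5.png',(170,60,450,270),2.8)
print((proj(C,[[*K,.114],[*p,.082]])-[170,60])*2.8)
"
```

```text
[ 0.58209668 -0.02104582  0.15588429] 0.9998903444383693
[ 0.6584975  -0.00916681]
[-0.032, 0.0702, -0.0149] [-0.003, -0.01, -1.179]
[-0.0326, 0.071, 0.0851] [-0.003, -0.01, -1.179]
[[336.60660323 519.45843383]
 [606.59760838 573.80762493]]
```

View pics/w5.png

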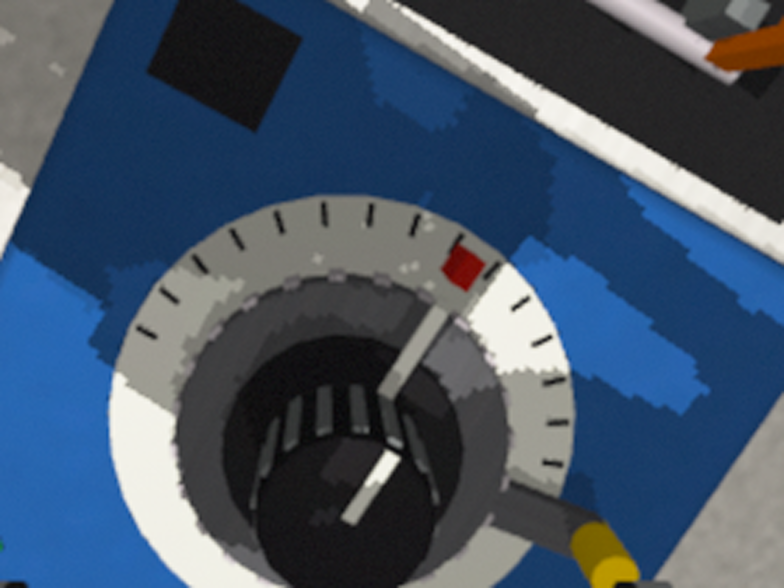

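Pointer tip (440,310) lines up with the red tab (465,268). Next I go back to the post to tighten the ring.

Emit:
apply_moves([
  [-0.01,0.02,-0.014,0,0,-0.125,0],
  [-0.02,0.04,-0.014,0,0,-0.25,0],
  [-0.031,0.068,-0.014,0,0,-0.375,0],
  [-0.031,0.068,-0.014,0,0,-0.5,0],
  [-0.031,0.068,-0.014,0,0,-0.625,0],
  [-0.031,0.068,-0.014,0,0,-0.75,0],
  [-0.031,0.068,-0.014,0,0,-0.875,0],
  [-0.031,0.068,-0.014,0,0,-1.0,0],
])

```text
time: 9.85
tool_pos: [0.6594, -0.0098, 0.1724]
tcp_rot: [0.028, -3.14, -0.001]
wrist_force: [0.3, -0.2, 0.6]
width: 0.999
```

Emit:
apply_moves([
  [0,0,0,0,0,-0.12,0],
  [0,0,0,0,0,-0.17,0],
  [0,0,0,0,0,-0.17,0],
])

```text
time: 10.1
tool_pos: [0.6593, -0.0099, 0.1726]
tcp_rot: [0.286, -3.127, -0.001]
wrist_force: [-0.8, 1.1, -0.6]
width: 0.999
```

```bash
python3 -c "
from h import *
p=[.6585,-.0092]
go([*p,.17],3.332); go([*p,.070],3.332)"
```

```text
[0.0007, 0.0009, 0.0026] [0.001, -0.001, -0.008]
[0.0006, 0.0008, 0.1026] [0.001, -0.001, -0.008]
```

Emit:
apply_moves([
  [0,0.001,0.04,0,0,0,0],
  [0,0.001,0.08,0,0,0,0],
  [0,0.001,0.102,0,0,0,0],
  [0,0.001,0.102,0,0,0,0.9],
  [0,0.001,0.102,0,0,0,0.9],
  [0,0.001,0.102,0,0,0,0.95],
  [0,0.001,0.102,0,0,0,0.95],
  [0,0.001,0.102,0,0,0,0.95],
], squeeze=25)

```text
time: 10.77
tool_pos: [0.6618, -0.0094, 0.0744]
tcp_rot: [-0.282, 3.124, -0.001]
wrist_force: [-0.4, -0.2, 0.9]
width: 0.303
```

Emit:
apply_moves([
  [0,0,0,0,0,0,0.95],
  [0,0,0,0,0,0,0.95],
  [0,0,0,0,0,0,0.95],
])

```text
time: 11.02
tool_pos: [0.6613, -0.0093, 0.0736]
tcp_rot: [-0.282, 3.125, -0.001]
wrist_force: [-0.2, 0.6, 6.3]
width: 0.121
```

Emit:
apply_moves([
  [0.0005,-0.0086,0,0,0,0.12,0.95],
  [0.002,-0.017,0,0,0,0.24,0.95],
  [0.0046,-0.0254,0,0,0,0.36,0.95],
  [0.008,-0.033,0,0,0,0.48,0.95],
  [0.0126,-0.0407,0,0,0,0.6,0.95],
  [0.0178,-0.0475,0,0,0,0.72,0.95],
  [0.0239,-0.0536,0,0,0,0.84,0.95],
  [0.0307,-0.059,0,0,0,0.96,0.95],
])

```text
time: 11.68
tool_pos: [0.6422, -0.0734, 0.0736]
tcp_rot: [1.201, 2.898, 0.002]
wrist_force: [2.0, -0.2, 5.6]
width: 0.119
```

Emit:
apply_moves([
  [0.0005,-0.0086,0,0,0,0.12,0.95],
  [0.002,-0.017,0,0,0,0.24,0.95],
  [0.0046,-0.0254,0,0,0,0.36,0.95],
  [0.008,-0.033,0,0,0,0.48,0.95],
  [0.0126,-0.0407,0,0,0,0.6,0.95],
  [0.0142,-0.043,0,0,0,0.64,0.95],
  [0.0142,-0.043,0,0,0,0.64,0.95],
  [0.0142,-0.043,0,0,0,0.64,0.95],
])

```text
time: 12.35
tool_pos: [0.6009, -0.0952, 0.0736]
tcp_rot: [2.045, 2.379, 0.0]
wrist_force: [-1.3, -3.9, 6.5]
width: 0.115
```

```bash
python3 -c "
from h import *
s=status.read_state(); print(s['wrist_force'],s['torque'])
for K in (KN,np.array([.5878,-.0228,0])):
  d=s['tool_pos']-K; print(np.hypot(*d[:2]), .0905+.1-np.arctan2(d[1],d[0]),d[2])
"
```

```text
[-1.2797949  -3.90285939  6.46565866] [-0.7002971   0.1778445  -0.03487091]
0.0725181995459957 1.5917460400500376 0.07359220485303175
0.0736077534977071 1.5818552637871637 0.07359220485303175
```

Emit:
apply_moves([
  [0,-0.003,0,0,0,0,0.95],
  [0,-0.003,0,0,0,0,0.95],
  [0,-0.003,0,0,0,0,0.95],
])

```text
time: 12.6
tool_pos: [0.6006, -0.0953, 0.0738]
tcp_rot: [2.042, 2.376, 0.006]
wrist_force: [5.2, -2.9, 2.1]
width: 0.12
```

Emit:
apply_moves([
  [0,0.003,0,0,0,0,0.4],
  [0,0.003,0,0,0,0,0],
  [0,0.003,0,0,0,0,0],
  [0,0.003,-0.04,0,0,0,0],
  [0,0.003,-0.08,0,0,0,0],
  [0,0.003,-0.12,0,0,0,0],
  [0,0.003,-0.16,0,0,0,0],
  [0,0.003,-0.2,0,0,0,0],
])

```text
time: 13.27
tool_pos: [0.5985, -0.0931, 0.2724]
tcp_rot: [-2.046, -2.381, 0.002]
wrist_force: [0.4, 0.9, -0.2]
width: 1.0
```

```bash
python3 -c "
from h import *
go([.52,-.37,.27],.05)"
```

```text
[-0.2619, -0.1193, 0.0024] [-0.002, 0.001, 1.672]
```

Emit:
apply_moves([
  [-0.03,-0.014,0,0,0,0.125,0],
  [-0.067,-0.03,0,0,0,0.25,0],
  [-0.105,-0.048,0,0,0,0.375,0],
  [-0.143,-0.065,0,0,0,0.5,0],
  [-0.18,-0.082,0,0,0,0.62,0],
  [-0.22,-0.1,0,0,0,0.74,0],
  [-0.26,-0.119,0,0,0,0.86,0],
  [-0.26,-0.119,0,0,0,0.98,0],
])

```text
time: 13.93
tool_pos: [0.518, -0.3742, 0.2703]
tcp_rot: [2.933, 1.123, -0.005]
wrist_force: [0.7, 1.3, -1.4]
width: 0.998
```

Emit:
apply_moves([
  [0,0,0,0,0,0.12,0],
  [0,0,0,0,0,0.24,0],
  [0,0,0,0,0,0.36,0],
  [0,0,0,0,0,0.48,0],
  [0,0,0,0,0,0.6,0],
  [0,0,0,0,0,0.69,0],
  [0,0,0,0,0,0.69,0],
])

```text
time: 14.52
tool_pos: [0.5206, -0.3678, 0.2704]
tcp_rot: [-3.139, -0.078, 0.003]
wrist_force: [0.3, -0.2, -0.2]
width: 0.998
```

```bash
python3 -c "
from h import *
print(status.read_state()['tool_pos'])
snap('wrist','w6.png',None,1.4)"
```

```text
[ 0.52055048 -0.36782999  0.27041307]
```

View pics/w6.png

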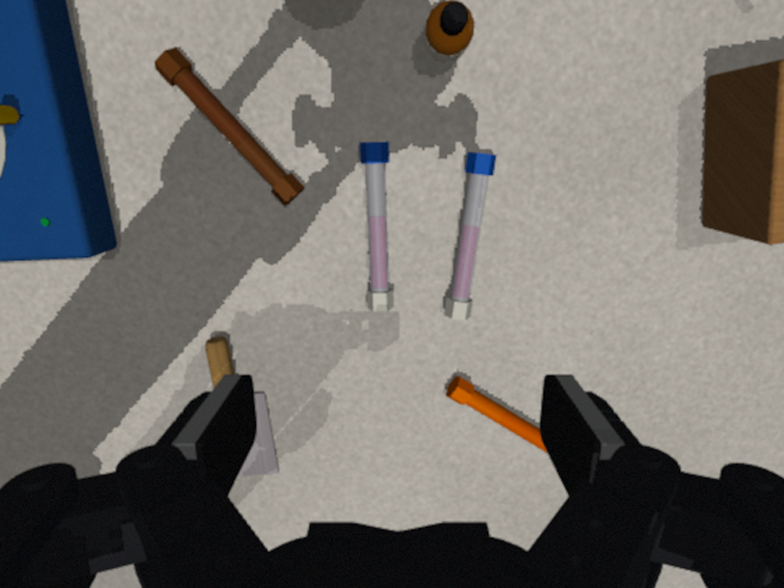

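Targets: tube A runs (375,152)–(379,297) and tube B (481,163)–(458,306). They have blue and white caps and a clear pink body. The brown (230,130) and orange (500,410) rods are the look-alikes. Tube A goes first.

```bash
cat >> h.py <<'E'
def tube(C,blue,white):
    b,w=back(C,blue,.012)[0],back(C,white,.012)[0]; d=b-w
    return (b+w)/2, np.arctan2(d[1],d[0]), np.linalg.norm(d)
E
python3 -c "
from h import *
C=cam('wrist')
for b,w in (((375,152),(379,297)),((481,163),(458,306))):
    m,y,l=tube(C,np.array(b)/1.4,np.array(w)/1.4); print(m,y,l); go([*m[:2],.1],y); go([*m[:2],.004],y)
"
```

```text
[ 0.5274675  -0.34973952  0.012     ] 0.06798349284489193 0.12084588698794872
[0.008, -0.0176, 0.1706] [-0.001, 0.001, -0.014]
[0.0082, -0.0174, 0.2666] [-0.001, 0.001, -0.014]
[ 0.52317776 -0.42680413  0.012     ] -0.06370513827493149 0.12140455831578484
[-0.0004, 0.0592, 0.1705] [-0.001, 0.001, 0.117]
[-0.0002, 0.0593, 0.2665] [-0.001, 0.001, 0.117]
```

Emit:
apply_moves([
  [0.008,-0.0175,0.04,0,0,-0.014,0.5],
  [0.008,-0.0175,0.08,0,0,-0.014,0.5],
  [0.008,-0.0175,0.12,0,0,-0.014,0.5],
  [0.008,-0.0175,0.16,0,0,-0.014,0.5],
  [0.008,-0.0175,0.2,0,0,-0.014,0.5],
  [0.008,-0.0175,0.2,0,0,-0.014,0.5],
])

```text
time: 15.07
tool_pos: [0.5215, -0.3455, 0.0613]
tcp_rot: [-3.129, -0.107, 0.022]
wrist_force: [-1.7, 1.1, -2.1]
width: 0.5
```

```bash
python3 -c "
from h import *
go([.5275,-.3497,.004],.068)
C=snap('wrist','w7.png')
print(proj(C,[[.5275,-.3497,.01]]))"
```

```text
[0.0064, 0.0052, 0.0572] [-0.012, 0.014, 0.0]
[[293.78839885 221.96166211]]
```

View pics/w7.png

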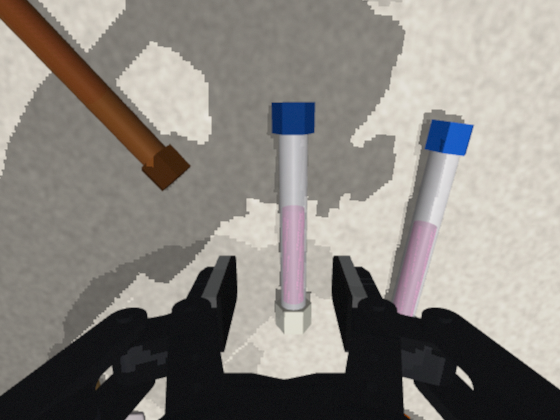

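Emit:
apply_moves([
  [0,0,0,0,0,0,0.5],
  [0,0,0.0,0,0,0,0.5],
  [0,0,0.02,0,0,0,0.5],
  [0,0,0.04,0,0,0,0.5],
  [0,0,0.04,0,0,0,0.5],
])

```text
time: 15.53
tool_pos: [0.5282, -0.3506, 0.0317]
tcp_rot: [3.14, 0.104, 0.0]
wrist_force: [-1.4, 0.1, -0.1]
width: 0.502
```

```bash
python3 -c "
from h import *
go([.5275,-.3497,.004],.068)"
```

```text
[-0.0007, -0.0009, 0.0277] [0.0, -0.0, -0.002]
```

Emit:
apply_moves([
  [0,-0.001,0.015,0,0,0,0.5],
  [0,-0.001,0.0265,0,0,0,0.5],
  [0,-0.001,0.0265,0,0,0,0.5],
  [0,-0.001,0.0265,0,0,0,0.95],
  [0,-0.001,0.0265,0,0,0,0.95],
  [0,-0.001,0.0265,0,0,0,0.95],
  [0,-0.001,0.0265,0,0,0,0.95],
], squeeze=60)

```text
time: 16.12
tool_pos: [0.5292, -0.3503, 0.0066]
tcp_rot: [3.138, 0.103, 0.003]
wrist_force: [-1.3, 0.1, 4.6]
width: 0.157
```

Emit:
apply_moves([
  [0,0,0,0,0,0,0.95],
  [0,0,-0.04,0,0,0,0.95],
  [0,0,-0.08,0,0,0,0.95],
  [0,0,-0.12,0,0,0,0.95],
  [0,0,-0.16,0,0,0,0.95],
  [0,0,-0.2,0,0,0,0.95],
])

```text
time: 16.62
tool_pos: [0.5278, -0.3492, 0.2067]
tcp_rot: [-3.14, -0.103, 0.0]
wrist_force: [0.6, -0.6, -1.4]
width: 0.153
```

```bash
python3 -c "
from h import *
s=status.read_state(); print(s['width']*85, s['wrist_force'])
for y in (.01,.085,.16): print(rw([0,y,0],POSE)[0])
p=rw([0,.16,0],POSE)[0]
go([*p[:2],.17],.0905)"
```

```text
13.025007699604144 [ 0.57253084 -0.64800294 -1.38232486]
[0.57559623 0.12065908 0.        ]
[0.568818   0.19535215 0.        ]
[0.56203976 0.27004523 0.        ]
[0.0749, -0.6156, 0.0368] [-0.0, 0.0, -0.025]
```

```bash
python3 -c "
from h import *
go([.5688,.1954,.17],.0905)"
```

```text
[0.0768, -0.5407, 0.0368] [-0.0, 0.0, -0.025]
```

Emit:
apply_moves([
  [0.005,-0.035,0,0,0,-0.025,0.95],
  [0.012,-0.075,0,0,0,-0.025,0.95],
  [0.018,-0.115,0,0,0,-0.025,0.95],
  [0.024,-0.155,0,0,0,-0.025,0.95],
  [0.03,-0.195,0,0,0,-0.025,0.95],
  [0.036,-0.235,0,0,0,-0.025,0.95],
  [0.042,-0.275,0,0,0,-0.025,0.95],
  [0.048,-0.315,0,0,0,-0.025,0.95],
])

```text
time: 17.28
tool_pos: [0.555, -0.0302, 0.205]
tcp_rot: [3.138, 0.142, 0.001]
wrist_force: [0.3, -0.1, 0.1]
width: 0.157
```

```bash
python3 -c "
from h import *
go([.5688,.1954,.17],.0905)"
```

```text
[0.0342, -0.2234, 0.035] [0.0, -0.0, 0.0]
```

Emit:
apply_moves([
  [0.006,-0.04,0.0,0,0,0,0.95],
  [0.012,-0.08,0.0,0,0,0,0.95],
  [0.018,-0.12,0.01,0,0,0,0.95],
  [0.024,-0.16,0.02,0,0,0,0.95],
  [0.03,-0.2,0.03,0,0,0,0.95],
  [0.034,-0.225,0.035,0,0,0,0.95],
  [0.034,-0.225,0.035,0,0,0,0.95],
  [0.034,-0.225,0.035,0,0,0,0.95],
])

```text
time: 17.95
tool_pos: [0.5681, 0.1964, 0.1692]
tcp_rot: [3.137, 0.148, -0.002]
wrist_force: [0.6, -0.6, -0.9]
width: 0.156
```

```bash
python3 -c "
from h import *
go([.5688,.1954,.17],.0905)
C=snap('wrist','w8.png')
for y in (.085,.16):
  print(proj(C,rw([[.03,y+.009,.092],[-.03,y+.009,.092],[.038,y-.003,.075],[-.038,y-.003,.075],[.038,y-.003,.099],[-.038,y-.003,.099]],POSE)).round(0).tolist())
"
```

```text
[0.0006, 0.0011, -0.0008] [0.001, 0.001, 0.004]
[[273.0, 173.0], [273.0, 258.0], [291.0, 157.0], [290.0, 258.0], [292.0, 163.0], [291.0, 274.0]]
[[156.0, 173.0], [165.0, 258.0], [181.0, 157.0], [190.0, 258.0], [170.0, 162.0], [181.0, 273.0]]
```

View pics/w8.png

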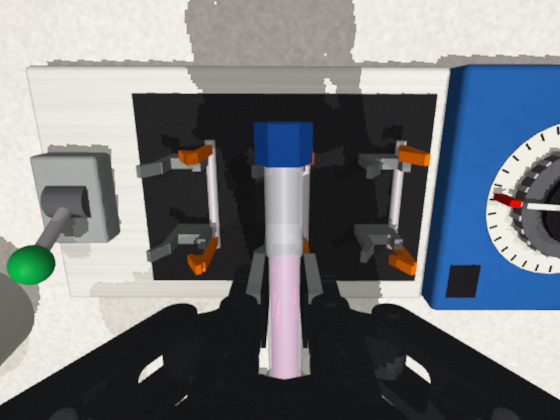

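Emit:
apply_moves([
  [0.0005,0.001,0.03,0,0,0,0.95],
  [0.0005,0.001,0.055,0,0,0,0.95],
  [0.0005,0.001,0.065,0,0,0,0.95],
  [0.0005,0.001,0.075,0,0,0,0.95],
  [0.0005,0.001,0.085,0,0,0,0.95],
  [0.0005,0.001,0.095,0,0,0,0.95],
  [0.0005,0.001,0.103,0,0,0,0.95],
  [0.0005,0.001,0.107,0,0,0,0.95],
])

```text
time: 18.67
tool_pos: [0.5701, 0.1952, 0.063]
tcp_rot: [-3.136, -0.141, -0.002]
wrist_force: [-0.5, 5.4, 4.0]
width: 0.155
```

Emit:
apply_moves([
  [0,0,0.003,0,0,0,0.95],
  [0,0,0.003,0,0,0,0.95],
  [0,0,0.003,0,0,0,0.95],
])

```text
time: 18.92
tool_pos: [0.57, 0.1954, 0.0605]
tcp_rot: [-3.137, -0.142, -0.002]
wrist_force: [-0.3, 5.7, 0.8]
width: 0.156
```

Emit:
apply_moves([
  [0,0,0.002,0,0,0,0.95],
  [0,0,0.003,0,0,0,0.95],
  [0,0,0.003,0,0,0,0.95],
])

```text
time: 19.17
tool_pos: [0.5702, 0.1954, 0.0603]
tcp_rot: [-3.137, -0.142, -0.002]
wrist_force: [-7.4, 2.7, 16.2]
width: 0.158
```

Emit:
apply_moves([
  [0,0,-0.003,0,0,0,0.6],
  [0,0,-0.003,0,0,0,0.5],
  [0,0,-0.003,0,0,0,0.5],
  [0,0,-0.003,0,0,0,0.5],
  [0,0,-0.04,0,0,0,0.5],
  [0,0,-0.08,0,0,0,0.5],
  [0,0,-0.12,0,0,0,0.5],
  [0,0,-0.16,0,0,0,0.5],
])

```text
time: 19.83
tool_pos: [0.5687, 0.1935, 0.2174]
tcp_rot: [3.137, 0.142, -0.003]
wrist_force: [1.1, -0.0, -0.2]
width: 0.502
```

```bash
python3 -c "
from h import *
C=snap('wrist','w9.png')
go([.5232,-.4268,.2],-.064)
"
```

```text
[-0.107, 0.6148, 0.0254] [-0.003, -0.013, 0.155]
```

View pics/w9.png

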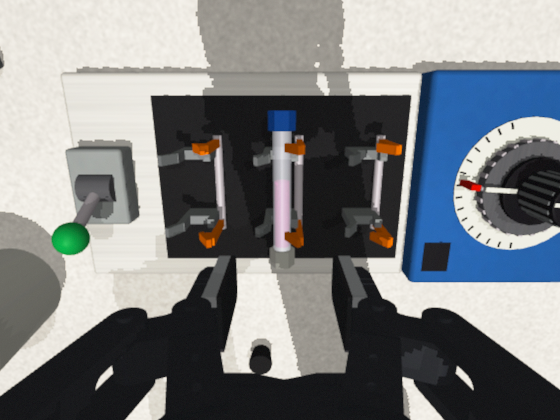

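Tube A is clipped: its body is at (282,190) with the hooks closed over it at (293,148) and (293,238). On to tube B.

Emit:
apply_moves([
  [-0.007,0.04,0,0,0,0.05,0.5],
  [-0.014,0.08,0,0,0,0.1,0.5],
  [-0.021,0.12,0,0,0,0.15,0.5],
  [-0.028,0.16,0,0,0,0.155,0.5],
  [-0.035,0.2,0,0,0,0.155,0.5],
  [-0.042,0.24,0,0,0,0.155,0.5],
  [-0.049,0.28,0,0,0,0.155,0.5],
  [-0.056,0.32,0,0,0,0.155,0.5],
])

```text
time: 20.55
tool_pos: [0.5417, -0.1317, 0.2161]
tcp_rot: [3.14, -0.101, -0.001]
wrist_force: [0.6, -1.0, 0.3]
width: 0.498
```

```bash
python3 -c "
from h import *
go([.5232,-.4268,.2],-.064)
"
```

```text
[0.0005, 0.2957, 0.0162] [0.0, 0.001, -0.0]
```

Emit:
apply_moves([
  [0,0.04,0,0,0,0,0.5],
  [0,0.08,0,0,0,0,0.5],
  [0,0.12,0,0,0,0,0.5],
  [0,0.16,0,0,0,0,0.5],
  [0,0.2,0,0,0,0,0.5],
  [0,0.24,0,0,0,0,0.5],
  [0,0.28,0.015,0,0,0,0.5],
  [0,0.294,0.015,0,0,0,0.5],
])

```text
time: 21.22
tool_pos: [0.5214, -0.4275, 0.1984]
tcp_rot: [3.14, -0.106, -0.005]
wrist_force: [-0.7, 0.4, -0.9]
width: 0.498
```

Emit:
apply_moves([
  [0,0,0,0,0,0,0.5],
  [0,0,0,0,0,0,0.5],
])

```text
time: 21.38
tool_pos: [0.5229, -0.4232, 0.2004]
tcp_rot: [-3.138, 0.104, 0.003]
wrist_force: [0.6, 1.1, 0.4]
width: 0.497
```

```bash
python3 -c "
from h import *
C=snap('wrist','w10.png')
m=np.array([.5232,-.4268]); d=np.array([np.cos(-.064),np.sin(-.064)])*.061
print(proj(C,[[*(m+d),.012],[*(m-d),.012]]))
im=cv2.imread('pics/raw_w10.png'); h=cv2.cvtColor(im,cv2.COLOR_BGR2HSV)
n,l,s,c=cv2.connectedComponentsWithStats((cv2.inRange(h,(105,150,60),(125,255,255))),8)
for i in range(1,n):
    if s[i,4]>150: print(s[i],c[i])
"
```

```text
[[288.60934235 116.94177655]
 [288.55673919 239.74349347]]
[276 110  24  17 397] [287.8186398  117.94710327]
```

View pics/w10.png

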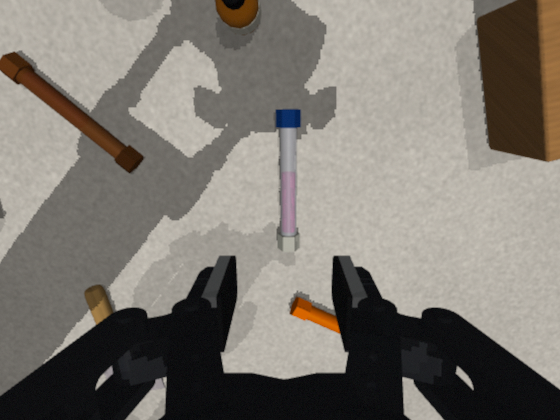

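```bash
python3 -c "
from h import *
go([.5232,-.4268,.0045],-.064)
"
```

```text
[0.0003, 0.0048, 0.1965] [-0.002, 0.001, -0.001]
```

Emit:
apply_moves([
  [0,0.001,0.04,0,0,0,0.5],
  [0,0.001,0.08,0,0,0,0.5],
  [0,0.001,0.12,0,0,0,0.5],
  [0,0.001,0.15,0,0,0,0.5],
  [0,0.001,0.17,0,0,0,0.5],
  [0,0.001,0.17,0,0,0,0.5],
  [0,0.001,0.17,0,0,0,0.5],
])

```text
time: 22.02
tool_pos: [0.5234, -0.4216, 0.031]
tcp_rot: [-3.138, 0.098, 0.004]
wrist_force: [1.5, -0.7, -0.1]
width: 0.498
```

```bash
python3 -c "
from h import *
go([.5232,-.4268,.0045],-.064)
"
```

```text
[0.0001, 0.0053, 0.0265] [-0.002, 0.002, 0.002]
```

Emit:
apply_moves([
  [0,0.004,0.01,0,0,0,0.5],
  [0,0.004,0.0255,0,0,0,0.5],
  [0,0.004,0.0255,0,0,0,0.5],
  [0,0.004,0.0255,0,0,0,0.95],
  [0,0.004,0.0255,0,0,0,0.95],
  [0,0.004,0.0255,0,0,0,0.95],
  [0,0.004,0.0255,0,0,0,0.95],
], squeeze=60)

```text
time: 22.6
tool_pos: [0.5238, -0.4284, 0.0071]
tcp_rot: [3.139, -0.101, 0.002]
wrist_force: [-0.5, -0.1, 1.5]
width: 0.158
```

Emit:
apply_moves([
  [0,0,0,0,0,0,0.95],
  [0,0,-0.04,0,0,0,0.95],
  [0,0,-0.08,0,0,0,0.95],
  [0,0,-0.12,0,0,0,0.95],
  [0,0,-0.16,0,0,0,0.95],
  [0,0,-0.2,0,0,0,0.95],
])

```text
time: 23.1
tool_pos: [0.5231, -0.4277, 0.2082]
tcp_rot: [-3.14, 0.101, 0.0]
wrist_force: [0.7, 0.4, -1.3]
width: 0.154
```

```bash
python3 -c "
from h import *
go([.5756,.1207,.17],.0905)"
```

```text
[0.0172, -0.5506, 0.0383] [-0.0, 0.0, -0.155]
```

Emit:
apply_moves([
  [0.001,-0.035,0,0,0,-0.05,0.95],
  [0.002,-0.075,0,0,0,-0.1,0.95],
  [0.004,-0.115,0,0,0,-0.155,0.95],
  [0.005,-0.155,0,0,0,-0.155,0.95],
  [0.006,-0.195,0,0,0,-0.155,0.95],
  [0.008,-0.235,0,0,0,-0.155,0.95],
  [0.009,-0.275,0,0,0,-0.155,0.95],
  [0.01,-0.315,0,0,0,-0.155,0.95],
])

```text
time: 23.77
tool_pos: [0.5534, -0.1124, 0.2066]
tcp_rot: [3.138, 0.142, 0.001]
wrist_force: [0.0, -0.1, -0.7]
width: 0.153
```

```bash
python3 -c "
from h import *
go([.5756,.1207,.17],.0905)"
```

```text
[0.0432, -0.2301, 0.0366] [0.0, -0.001, -0.0]
```

Emit:
apply_moves([
  [0.007,-0.04,0.0,0,0,0,0.95],
  [0.014,-0.08,0.0,0,0,0,0.95],
  [0.021,-0.12,0.01,0,0,0,0.95],
  [0.028,-0.16,0.02,0,0,0,0.95],
  [0.036,-0.2,0.03,0,0,0,0.95],
  [0.043,-0.231,0.037,0,0,0,0.95],
  [0.043,-0.231,0.037,0,0,0,0.95],
  [0.043,-0.231,0.037,0,0,0,0.95],
])

```text
time: 24.43
tool_pos: [0.5749, 0.1213, 0.1687]
tcp_rot: [3.138, 0.148, -0.002]
wrist_force: [-0.2, 0.1, -0.3]
width: 0.158
```

Emit:
apply_moves([
  [0,0,0,0,0,0,0.95],
  [0,0,0,0,0,0,0.95],
])

```text
time: 24.6
tool_pos: [0.5757, 0.1185, 0.1698]
tcp_rot: [3.138, 0.141, 0.001]
wrist_force: [0.3, -0.1, -0.8]
width: 0.156
```

```bash
python3 -c "
from h import *
go([.5756,.1207,.17],.0905);go([.5756,.1207,.0605],.0905)"
```

```text
[0.0001, -0.0022, -0.0002] [0.0, -0.0, -0.001]
[0.0001, -0.0022, 0.1093] [0.0, -0.0, -0.001]
```

Emit:
apply_moves([
  [0,-0.002,0.03,0,0,0,0.95],
  [0,-0.002,0.055,0,0,0,0.95],
  [0,-0.002,0.065,0,0,0,0.95],
  [0,-0.002,0.075,0,0,0,0.95],
  [0,-0.002,0.085,0,0,0,0.95],
  [0,-0.002,0.095,0,0,0,0.95],
  [0,-0.002,0.103,0,0,0,0.95],
  [0,-0.002,0.108,0,0,0,0.95],
])

```text
time: 25.27
tool_pos: [0.5754, 0.1215, 0.0608]
tcp_rot: [3.138, 0.143, -0.0]
wrist_force: [-0.3, -0.3, 20.5]
width: 0.154
```

Emit:
apply_moves([
  [0,0,0.003,0,0,0,0.95],
  [0,0,0.005,0,0,0,0.95],
  [0,0,0.005,0,0,0,0.95],
  [0,0,0.005,0,0,0,0.95],
])

```text
time: 25.6
tool_pos: [0.5756, 0.1216, 0.0606]
tcp_rot: [3.138, 0.143, -0.0]
wrist_force: [-11.3, -1.8, 23.1]
width: 0.153
```

Emit:
apply_moves([
  [0,0,-0.003,0,0,0,0.6],
  [0,0,-0.003,0,0,0,0.5],
  [0,0,-0.003,0,0,0,0.5],
  [0,0,-0.003,0,0,0,0.5],
  [0,0,-0.04,0,0,0,0.5],
  [0,0,-0.08,0,0,0,0.5],
  [0,0,-0.12,0,0,0,0.5],
  [0,0,-0.16,0,0,0,0.5],
])

```text
time: 26.27
tool_pos: [0.5746, 0.1215, 0.2169]
tcp_rot: [3.138, 0.143, -0.003]
wrist_force: [0.5, -0.4, -0.7]
width: 0.5
```

```bash
python3 -c "
from h import *
C=snap('wrist','w11.png')
im=cv2.imread('pics/raw_w11.png'); h=cv2.cvtColor(im,cv2.COLOR_BGR2HSV); mk=cv2.inRange(h,(50,120,50),(80,255,255))
n,l,s,c=cv2.connectedComponentsWithStats(mk,8)
for i in range(1,n):
    if s[i,4]>100: print(s[i],c[i],wr(back(C,c[i],.105),POSE))
p=rw([-.075,.25,0],POSE)[0]; q=rw([.008,.25,0],POSE)[0]; print(p,q)
go([*p[:2],.2],.0905); go([*p[:2],.088],.0905)"
```

```text
[0.4792128  0.35289868 0.        ] [0.56187313 0.36039993 0.        ]
[-0.0797, -0.2387, 0.0266] [-0.001, -0.013, 0.0]
[-0.0812, -0.2386, 0.1386] [-0.001, -0.013, 0.0]
```

View pics/w11.png

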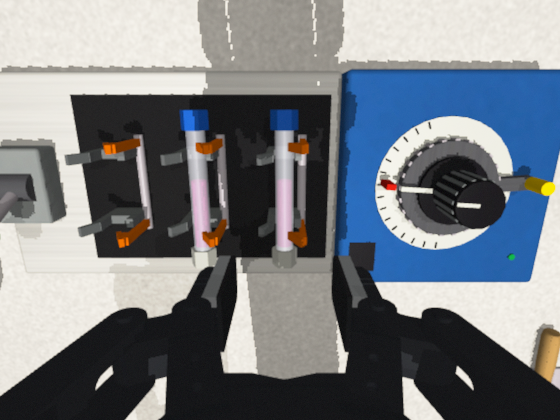

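Both tubes sit in clips with their hooks over them, at (195,190) and (283,190). The pointer stands at the tab at (388,185) and the ring post is at the right. Next is the lever; I'll check the tub's clearance first.

```bash
python3 -c "
from h import *
C=cam('top')
b=back(C,[(122,243),(102,244),(146,243),(122,265),(122,224)],.12); print(b.round(3), wr(b,POSE).round(3))
C=cam('scene'); b=back(C,[(333,95),(315,92),(351,92)],.12); print(b.round(3), wr(b,POSE).round(3))"
```

```text
[[0.414 0.48  0.12 ]
 [0.408 0.538 0.12 ]
 [0.418 0.41  0.12 ]
 [0.35  0.472 0.12 ]
 [0.47  0.487 0.12 ]] [[-0.128  0.383  0.12 ]
 [-0.129  0.441  0.12 ]
 [-0.13   0.313  0.12 ]
 [-0.193  0.381  0.12 ]
 [-0.072  0.385  0.12 ]]
[[0.417 0.485 0.12 ]
 [0.359 0.466 0.12 ]
 [0.459 0.531 0.12 ]] [[-0.125  0.387  0.12 ]
 [-0.184  0.374  0.12 ]
 [-0.079  0.429  0.12 ]]
```

Emit:
apply_moves([
  [-0.013,-0.038,0,0,0,0,0.7],
  [-0.026,-0.076,0,0,0,0,1],
  [-0.039,-0.114,0,0,0,0,1],
  [-0.052,-0.152,0,0,0,0,1],
  [-0.065,-0.19,0,0,0,0,1],
  [-0.08,-0.228,0,0,0,0,1],
  [-0.08,-0.238,0,0,0,0,1],
  [-0.08,-0.238,0,0,0,0,1],
])

```text
time: 26.98
tool_pos: [0.4728, 0.3541, 0.2155]
tcp_rot: [-3.138, -0.15, 0.001]
wrist_force: [1.2, -0.6, 0.3]
width: 0.0
```

```bash
python3 -c "
from h import *
p=rw([-.075,.25,0],POSE)[0]
go([*p[:2],.088],.0905)
C=snap('wrist','w12.png')
im=cv2.imread('pics/raw_w12.png'); h=cv2.cvtColor(im,cv2.COLOR_BGR2HSV); mk=cv2.inRange(h,(50,120,50),(80,255,255))
n,l,s,c=cv2.connectedComponentsWithStats(mk,8)
for i in range(1,n):
    if s[i,4]>100: print(s[i],c[i],wr(back(C,c[i],.105),POSE))"
```

```text
[0.0064, 0.0018, 0.1275] [-0.0, 0.001, 0.005]
[268 116  36  36 999] [285.31931932 133.37437437] [[-0.02816368  0.25157573  0.105     ]]
```

Ball measured at rocker (-0.028, 0.2516), as modelled. I'll go down in front of it and push.

Emit:
apply_moves([
  [0,0,0.04,0,0,0,1],
  [0,0,0.08,0,0,0,1],
  [0,0,0.115,0,0,0,1],
  [0,0,0.127,0,0,0,1],
  [0,0,0.127,0,0,0,1],
  [0,0,0.127,0,0,0,1],
])

```text
time: 27.53
tool_pos: [0.4747, 0.3504, 0.0894]
tcp_rot: [3.138, 0.14, -0.001]
wrist_force: [0.5, 0.0, 0.8]
width: 0.001
```

```bash
python3 -c "
from h import *
s=status.read_state();print(s['tool_pos'],wr(s['tool_pos'],POSE),s['wrist_force'])"
```

```text
[0.47474018 0.35035943 0.08938202] [[-0.0796838   0.24787536  0.08938202]] [0.49231055 0.04428439 0.78850571]
```

Emit:
apply_moves([
  [0.02,-0.002,0,0,0,0,1],
  [0.035,-0.002,0,0,0,0,1],
  [0.048,-0.002,0,0,0,0,1],
  [0.06,-0.002,0,0,0,0,1],
  [0.07,-0.002,0,0,0,0,1],
  [0.078,-0.002,0,0,0,0,1],
  [0.083,-0.002,0,0,0,0,1],
  [0.083,-0.002,0,0,0,0,1],
])

```text
time: 28.2
tool_pos: [0.5579, 0.3612, 0.0899]
tcp_rot: [-3.138, -0.142, -0.002]
wrist_force: [-0.1, -0.2, -0.3]
width: 0.0
```

Emit:
apply_moves([
  [0.003,0,0,0,0,0,1],
  [0.005,0,0,0,0,0,1],
  [0.005,0,0,0,0,0,1],
])

```text
time: 28.45
tool_pos: [0.5589, 0.361, 0.0891]
tcp_rot: [3.137, 0.143, -0.009]
wrist_force: [-6.8, -0.6, 5.0]
width: -0.005
```

```bash
python3 -c "
from h import *
s=status.read_state();print(s['tool_pos'],wr(s['tool_pos'],POSE),s['wrist_force'])"
```

```text
[0.55894126 0.36103031 0.08908797] [[0.00513709 0.25089277 0.08908797]] [-6.75805132 -0.60863509  5.04382099]
```

Emit:
apply_moves([
  [0.003,0,0,0,0,0,1],
  [-0.02,0,0,0,0,0,1],
  [-0.05,0,-0.01,0,0,0,1],
  [-0.08,0,-0.04,0,0,0,1],
  [-0.08,0.03,-0.08,0,0,0,1],
  [-0.08,0.06,-0.12,0,0,0,1],
  [-0.08,0.09,-0.16,0,0,0,1],
  [-0.08,0.12,-0.2,0,0,0,1],
])

```text
time: 29.12
tool_pos: [0.49, 0.2539, 0.2638]
tcp_rot: [3.138, 0.145, 0.0]
wrist_force: [0.6, -0.5, -0.6]
width: 0.003
```

Emit:
apply_moves([
  [0.02,0.03,-0.02,0,0,0,1],
  [0.03,0.06,-0.03,0,0,0,1],
  [0.03,0.06,-0.03,0,0,0,1],
  [0.03,0.06,-0.03,0,0,0,1],
])

```text
time: 29.45
tool_pos: [0.527, 0.1966, 0.2934]
tcp_rot: [-3.138, -0.138, -0.003]
wrist_force: [-0.7, 0.6, 0.1]
width: 0.003
```

```bash
python3 -c "
from h import *
C=snap('wrist','w13.png',None,1.4)
im=cv2.imread('pics/raw_w13.png'); h=cv2.cvtColor(im,cv2.COLOR_BGR2HSV); mk=cv2.inRange(h,(50,120,50),(80,255,255))
n,l,s,c=cv2.connectedComponentsWithStats(mk,8)
for i in range(1,n):
    if s[i,4]>60: print(s[i],c[i],wr(back(C,c[i],.105),POSE))
snap('top','top1.png')"
```

```text
[ 93  94  31  29 675] [108.0162963  107.79703704] [[0.0295652  0.25206565 0.105     ]]
```

View pics/w13.png

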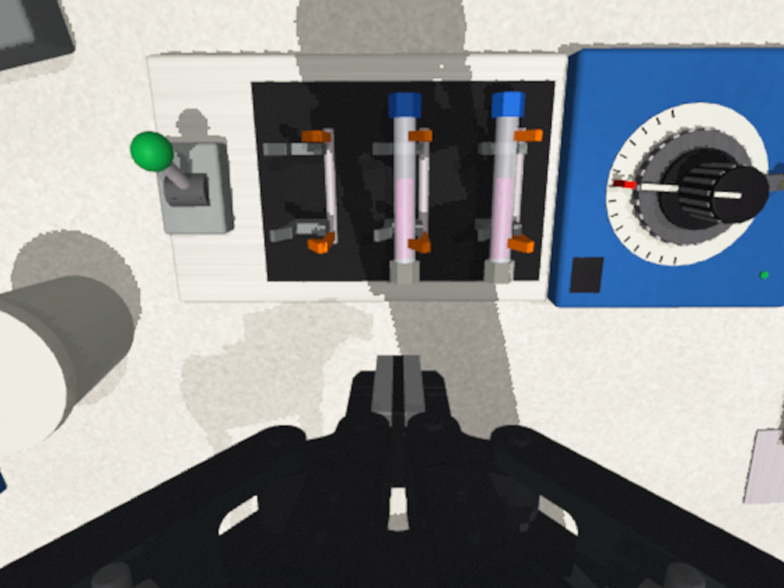

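```bash
python3 -c "
from h import *
C=cam('wrist'); im=cv2.imread('pics/raw_w13.png')
h=cv2.cvtColor(im,cv2.COLOR_BGR2HSV)
for K in (np.array([.5878,-.0228]),KN[:2]):
 for th in (1.6,1.65,1.7):
  A=np.pi+.0905-th; e=np.array([np.cos(A),np.sin(A)]); f=np.array([-e[1],e[0]])
  T=proj(C,[[*(K+r*e+t*f),.072] for r in(.05,.058) for t in(-.0025,.0025)]); P=proj(C,[[*(K+.046*e),.069],[*(K+.03*e),.0705]])
  print(th,((T-[425,110])*10).round(0).tolist(),((P-[425,110])*10).round(0).tolist())
cv2.imwrite('pics/c13.png',cv2.resize(im[110:160,425:500],None,fx=10,fy=10,interpolation=cv2.INTER_CUBIC))"
```

```text
1.6 [[309.0, 213.0], [301.0, 262.0], [232.0, 210.0], [224.0, 260.0]] [[330.0, 236.0], [491.0, 242.0]]
1.65 [[315.0, 188.0], [305.0, 237.0], [238.0, 181.0], [228.0, 231.0]] [[334.0, 213.0], [495.0, 227.0]]
1.7 [[323.0, 163.0], [309.0, 212.0], [246.0, 153.0], [233.0, 202.0]] [[340.0, 191.0], [498.0, 212.0]]
1.6 [[320.0, 204.0], [312.0, 254.0], [243.0, 202.0], [235.0, 252.0]] [[341.0, 228.0], [503.0, 234.0]]
1.65 [[327.0, 179.0], [316.0, 229.0], [249.0, 173.0], [239.0, 223.0]] [[345.0, 205.0], [506.0, 219.0]]
1.7 [[334.0, 155.0], [321.0, 204.0], [257.0, 144.0], [244.0, 194.0]] [[351.0, 183.0], [510.0, 204.0]]
```

```bash
python3 -c "
from h import *
im=cv2.imread('pics/raw_w13.png'); g=im.max(2).astype(int)
h=cv2.cvtColor(im,cv2.COLOR_BGR2HSV)
red=((h[...,0]<8)|(h[...,0]>172))&(h[...,1]>120)
for r in range(124,142): print(r,' '.join(('R%3d' if red[r,c] else ' %3d')%g[r,c] for c in range(434,484,2)))
"
```

```text
124  162  239  156  150  210  212  230  229  188  181   91   80  170  100  104  103  104  102  101   52   28   25   36   36   35
125  163  242  157  156  157  157  218  213  122  152   85   60  115   99  104  103  104  101  102   49   16   30   35   34   34
126  161  242  156  158  157  195  233  213  142  123   64   40   53  103  103  104  103  101  101   45   14   31   34   35   36
127  172  231  149  150  154  218  241  185  156  123   45   43   67  102  104  103  105  100  101   39   16   35   35   35   37
128  179  214  130  118  124  167  206  185  197  117   38   40   79  102  104  102  103   98   86   32   18   35   36   33   30
129  190  233  117 R 94 R 94 R 96 R158 R225  224 R170 R111   42   71   82   85   85   94   94   70   28   27   35   36   37   27
130  208  233 R112 R 93 R 93 R 93 R168 R236 R231 R224 R163   41   78   66   64   64   75   76   60   16   32   34   39   36   26
131  202  203 R101 R 93 R 93 R 95 R183 R235 R235 R235 R167   54  142  200  201  169  165  129  106   64   69   42   34   29   22
132  178  128 R 79 R 88 R 93 R 93 R198 R235 R236 R235 R141  138  189
[... 521 characters left out ...]
  101  111  109  130  124  138  162  180  161  163  163
137  235  235  235  235  242  234  222  222  222   51   41   71   90   90   90   92   88   72   31   22   31   27   48   57   54
138  242  242  242  242  241  241  228  223  203   52   41   79   97   97   97   97   91   74   30   20   35   33   31   29   30
139  242  242  242  241  242  241  238  228  182   59   38   85  103  103  102  101   94   72   31   24   35   29   31   29   31
140  242  242  241  241  241  241  241  233  181   63   41   80  102  103  104  103   98   85   27   28   34   31   29   33   32
141  242  242  241  241  242  241  241  233  178   62   44   75  101  104  103  101  101   90   31   31   33   31   31   30   31
```

```bash
cat > m5.py <<'E'
from h import *
K=np.array([.5878,-.0228])
def rep(fn,pos,rv,box):
    st=dict(tool_pos=np.array(pos),tcp_rot=np.array(rv)); C=cam('wrist',st)
    im=cv2.imread('pics/raw_'+fn); h=cv2.cvtColor(im,cv2.COLOR_BGR2HSV)
    red=(((h[...,0]<8)|(h[...,0]>172))&(h[...,1]>120)&(h[...,2]>50)).astype(np.uint8); m=np.zeros_like(red); x0,y0,x1,y1=box; m[y0:y1,x0:x1]=red[y0:y1,x0:x1]
    obs=m.astype(float); best=[]
    from scipy.optimize import minimize
    # silhouette fit of the tab (50..58 mm, 5 mm wide, z .05x-.072): free angle, axis shift radially
    for th in np.arange(1.5,1.8,.005):
        A=np.pi+.0905-th; e=np.array([np.cos(A),np.sin(A)]); f=np.array([-e[1],e[0]])
        for dr in np.arange(-.004,.0041,.001):
          for zb in (.052,.058,.064):
            q=proj(C,[[*(K+(r+dr)*e+t*f),z] for r in(.05,.058) for t in(-.0025,.0025) for z in(zb,.072)])
            c=np.zeros((420,560),np.uint8); cv2.fillConvexPoly(c,cv2.convexHull((q*16).astype(np.int32)),1,shift=4)
            best.append(((c&m).sum()/max(1,(c|m).sum()),th.round(3),dr.round(3),zb))
    best.sort(reverse=True); print(fn,'tab',[tuple(map(float,b)) for b in best[:4]],m.sum())
    # pointer: bright ridge profile along tangent at several radii on skirt
    g=cv2.GaussianBlur(im.max(2).astype(np.float32),(0,0),.7)
    for r in (.034,.037,.040,.043):
        ths=np.arange(1.4,1.9,.005); v=[]
        for th in ths:
            A=np.pi+.0905-th; u=proj(C,[[K[0]+r*np.cos(A),K[1]+r*np.sin(A),.0705]])[0]; v.append(cv2.getRectSubPix(g,(1,1),tuple(map(float,u)))[0,0])
        v=np.array(v); 
        lo=np.median(v); hi=v.max(); w=v>(lo+hi)/2; print(r, ths[w].min().round(3),ths[w].max().round(3),ths[w].mean().round(3),lo,hi)
rep('w5.png',[.5821,-.0210,.1559],[-1.486,-2.757,.006],(320,140,350,170))
rep('w11.png',[.5746,.1215,.2169],[3.138,.143,-.003],(375,175,400,195))
s=status.read_state(); rep('w13.png',s['tool_pos'],s['tcp_rot'],(434,125,458,138))
E
python3 m5.py
```

```text
w5.png tab [(0.8562874251497006, 1.645, 0.0, 0.058), (0.8372093023255814, 1.65, 0.0, 0.058), (0.8152173913043478, 1.655, 0.0, 0.052), (0.8152173913043478, 1.65, 0.0, 0.052)] 150
0.034 1.615 1.715 1.665 100.736664 160.28601
0.037 1.615 1.71 1.662 98.20051 159.82375
0.04 1.615 1.705 1.66 91.649284 160.27808
0.043 1.62 1.835 1.724 92.40817 152.03639
w11.png tab [(0.8321167883211679, 1.68, 0.001, 0.058), (0.8260869565217391, 1.675, 0.001, 0.058), (0.8175182481751825, 1.67, 0.001, 0.058), (0.8115942028985508, 1.685, 0.001, 0.058)] 120
0.034 1.585 1.71 1.647 101.23987 240.85411
0.037 1.59 1.7 1.645 105.68937 242.10222
0.04 1.595 1.695 1.645 106.3819 242.53963
0.043 1.6 1.69 1.645 105.811424 242.10904
w13.png tab [(0.719626168224299, 1.645, 0.002, 0.052), (0.719626168224299, 1.635, 0.002, 0.052), (0.7142857142857143, 1.645, 0.002, 0.058), (0.7070707070707071, 1.645, 0.003, 0.058)] 77
0.034 1.55 1.675 1.612 40.39124 234.8158
0.037 1.56 1.67 1.615 96.69081 235.18202
0.04 1.565 1.665 1.615 102.41971 236.33241
0.043 1.57 1.665 1.617 103.14936 239.19426
```

```bash
python3 -c "
from h import *
print(job.finish_job(), status.read_state()['time'])"
```

```text
the job is handed in; nothing more can be done
the job is handed in; nothing more can be done
```

The job is done and handed in. The clock read 29.5 s at the last move, and the arm was clear of everything.

**What I did, in order:**
1. Swung the lock ring anticlockwise to its stop.
2. Turned the knob about 1.2 rad clockwise to bring the pointer to the red tab.
3. Turned the ring clockwise to its hard stop, about 1.58–1.59 rad.
4. Pushed both tubes into clips: one in clip 2, the other in clip 1. I found only two tubes, so the third was taken as absent and clip 3 is empty.
5. Pushed the start lever over until it met its stop.

**Last checks:**
- **Tubes:** both pressed down to a firm stop at the same height, and the last picture shows the hooks closed over them.
- **Lever:** the ball stands at x = +0.030 m on the rocker, which is fully on.
- **Ring:** its post stood at the right in the last view that showed it, taken before the lever was moved.
- **Pointer:** the measurements disagree slightly. The close view before the ring was tightened put it 0.012 rad past the tab, and two later, more distant views put it 0.025 to 0.033 rad short. I took this as within measuring error and did not unlock the ring to adjust it.
- **Bystanders and look-alikes:** I did not reach for any of them, but I did not compare pictures from before and after.

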